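# Find the tired knife spring

## Task

Three leaf springs for folding knives are clamped in look-alike test stands and one of them has gone soft. Working from the robot's left to its right, press the free tip of each spring gently down until it rests on its stop, hold it there for half a second and let it up again; never push with more than about 20 N. Then stand the wooden peg, seated fully and head up, in the hole of the stand with the softest spring, let go, and leave the other tools on the bench where they are.

Things in the scene. Friction and masses are not known exactly. Their poses are not given: they have to be found in the camera images.
- stand_a: One of three look-alike spring stands, fixed to the bench; which is left, middle or right changes. Origin: centre of the underside of its steel base, 170 (x) x 60 x 20 mm. Its -x end faces the robot within 0.26 rad. Clamp block at the +x end, 44 mm wide, 88 mm high, holds a leaf spring 14 mm wide that runs to -x. Stands lie at y near 0.17, 0 and -0.17 (within 30 mm).
- tip_a (a point): Top centre of the button (14 mm across) on the free tip of stand_a's spring; free at (-30, 0, 74) mm in the stand's frame, 75 mm from the clamp. A rubber-faced post stops it 8 to 12 mm lower. Sound springs (two): 0.8 to 1.2 N per mm; the soft one: 0.3 to 0.5. On the stop force climbs about 10 N per mm; 14 N brings any fully down, over 22 N spoils it.
- hole_a (a point): Centre of the mouth of the peg hole in the base of stand_a: 20 mm across, chamfered, 16 mm deep, mouth 20 mm above the bench, at (-65, 0, 20) mm in the stand's frame, 35 mm in front of the spring's tip.
- stand_b: One of three look-alike spring stands, fixed to the bench; which is left, middle or right changes. Origin: centre of the underside of its steel base, 170 (x) x 60 x 20 mm. Its -x end faces the robot within 0.26 rad. Clamp block at the +x end, 44 mm wide, 88 mm high, holds a leaf spring 14 mm wide that runs to -x. Stands lie at y near 0.17, 0 and -0.17 (within 30 mm).
- tip_b (a point): Top centre of the button (14 mm across) on the free tip of stand_b's spring; free at (-30, 0, 74) mm in the stand's frame, 75 mm from the clamp. A rubber-faced post stops it 8 to 12 mm lower. Sound springs (two): 0.8 to 1.2 N per mm; the soft one: 0.3 to 0.5. On the stop force climbs about 10 N per mm; 14 N brings any fully down, over 22 N spoils it.
- hole_b (a point): Centre of the mouth of the peg hole in the base of stand_b: 20 mm across, chamfered, 16 mm deep, mouth 20 mm above the bench, at (-65, 0, 20) mm in the stand's frame, 35 mm in front of the spring's tip.
- stand_c: One of three look-alike spring stands, fixed to the bench; which is left, middle or right changes. Origin: centre of the underside of its steel base, 170 (x) x 60 x 20 mm. Its -x end faces the robot within 0.26 rad. Clamp block at the +x end, 44 mm wide, 88 mm high, holds a leaf spring 14 mm wide that runs to -x. Stands lie at y near 0.17, 0 and -0.17 (within 30 mm).
- tip_c (a point): Top centre of the button (14 mm across) on the free tip of stand_c's spring; free at (-30, 0, 74) mm in the stand's frame, 75 mm from the clamp. A rubber-faced post stops it 8 to 12 mm lower. Sound springs (two): 0.8 to 1.2 N per mm; the soft one: 0.3 to 0.5. On the stop force climbs about 10 N per mm; 14 N brings any fully down, over 22 N spoils it.
- hole_c (a point): Centre of the mouth of the peg hole in the base of stand_c: 20 mm across, chamfered, 16 mm deep, mouth 20 mm above the bench, at (-65, 0, 20) mm in the stand's frame, 35 mm in front of the spring's tip.
- peg_mid (a point): The marker peg: a plain turned wooden peg, loose, standing upright on the bench to the right of the stands. 60 mm tall, shaft 16 mm across, round head 26 mm across and 14 mm tall at the top. The point is on its axis half-way up, 30 mm above its foot; the head's centre is 23 mm higher. Its z axis points from foot to head. About 20 to 45 g.
- hammer: A hammer with a wooden handle lying on the bench left of the stands, 260 mm long; origin at its middle, x along the handle to the head. Not to be disturbed.
- awl: A wood-handled driver lying across the bench beyond the stands, 200 mm long; origin at its middle. Not to be disturbed.
- block: A stepped dark steel bench block, 60 x 50 x 46 mm, 0.9 kg, to the right of the stands; origin under its centre. Not to be disturbed.
Not all that is in view belongs to the job. Of the things like the part that bears peg_mid, leave any that is purple or red; of the rest the smaller one is meant.

How it is judged:
On the way, in this order (a step that is already met when the one before it is completed fails the run):
1. the spring in the left stand is pressed onto its stop (its tip within 1.2 mm of its lowest place) and held there for 0.3 s (((z of tip_a in the frame of stand_a below 0.0662 m and world y of stand_a above 0.085 m) or (z of tip_b in the frame of stand_b below 0.0647 m and world y of stand_b above 0.085 m) or (z of tip_c in the frame of stand_c below 0.0652 m and world y of stand_c above 0.085 m))), for 0.3 s.
2. the spring in the middle stand is pressed onto its stop (its tip within 1.2 mm of its lowest place) and held there for 0.3 s (((z of tip_a in the frame of stand_a below 0.0662 m and world y of stand_a between -0.085 and 0.085 m) or (z of tip_b in the frame of stand_b below 0.0647 m and world y of stand_b between -0.085 and 0.085 m) or (z of tip_c in the frame of stand_c below 0.0652 m and world y of stand_c between -0.085 and 0.085 m))), for 0.3 s.
3. the spring in the right stand is pressed onto its stop (its tip within 1.2 mm of its lowest place) and held there for 0.3 s (((z of tip_a in the frame of stand_a below 0.0662 m and world y of stand_a below -0.085 m) or (z of tip_b in the frame of stand_b below 0.0647 m and world y of stand_b below -0.085 m) or (z of tip_c in the frame of stand_c below 0.0652 m and world y of stand_c below -0.085 m))), for 0.3 s.
At the end, for the whole second after the job is handed in: The peg stands in the hole of the stand with the softest spring (whose free tip sags over 0.12 mm by its own weight, too little to measure): within 6 mm of the hole's axis, foot at least 12.5 mm down, head up within 0.25 rad, let go; all three tips are within 2 mm of their free height (((z of peg_mid in the frame of stand_a between 0.025 and 0.0375 m and horizontal distance between peg_mid and hole_a below 0.006 m and z of tip_a in the frame of stand_a below 0.07388 m) or (z of peg_mid in the frame of stand_b between 0.025 and 0.0375 m and horizontal distance between peg_mid and hole_b below 0.006 m and z of tip_b in the frame of stand_b below 0.07388 m) or (z of peg_mid in the frame of stand_c between 0.025 and 0.0375 m and horizontal distance between peg_mid and hole_c below 0.006 m and z of tip_c in the frame of stand_c below 0.07388 m)) and angle between peg_mid's own z axis and vertical below 0.25 rad and z of tip_a in the frame of stand_a above 0.072 m and z of tip_b in the frame of stand_b above 0.072 m and z of tip_c in the frame of stand_c above 0.072 m); the robot touches nothing.
It fails at once if a stand or its spring is pushed with more than 22 N (contact force between any of stand_a, stand_b, stand_c and anything else above 22 N).
It fails at once if the hammer, the driver or the steel block is shifted by more than 20 mm (distance of any of hammer, awl, block from where it was at the start of the episode above 0.02 m).
It also fails if it takes over 72 s, if anything falls off the work surface, if the arm or the gripper's body presses on something with over 40 N, if the wrist force passes 120 N, or if a joint passes its speed limit or range.

## Robot

A 7-joint arm with a two-finger parallel gripper is mounted at the origin on the work surface. World frame = base frame: x ahead of the robot, y to its left, z up, the work surface at z = 0. Lengths are in m, angles in rad, forces in N, time in s.
With the tool pointing down it reaches from about 0.4 to 0.85 m from the base axis. Payload 4.5 kg.
Tool frame: the origin (TCP) lies midway between the tips of the shut fingers; the grasp point (between the pads) lies 19 mm behind it; z points along the fingers, x is the direction in which the jaws open and shut, and the axes are right-handed (so a half turn about z gives the same grasp; the last joint's range is limited). The gripper opens to 88 mm and grips with 3 to 60 N. Pads are 18 mm wide; open, the fingers measure 123 mm over their backs; the gripper's body (75 mm by 187 mm) begins 45 mm behind the grasp point.
Start: joints at [1.355, 0.689, -0.195, 1.565, 0.157, 0.902, -0.215], TCP at [0.155, -0.606, 0.217] pointing down, gripper open.
Joint ranges: [-3.01, 3.01], [-0.46, 2.08], [-1.47, 1.51], [0.13, 2.56], [-1, 4.14], [0.04, 2.09], [-2.66, 2.66]. Speed limits (rad/s): [2.57, 2.57, 3.14, 3.14, 3.14, 3.14, 3.14].

## Interface

Orientations are given as a unit quaternion [x, y, z, w].
In Python, from plant import r gives the robot as it stands. The module is installed in compiled form; this text tells all that it offers.
- The arm moves only by the tool play_rows, never from a script. Its argument "increments" is a list of rows, each a list of 7 numbers: the opening, from 0 (shut) to 1 (fully open), then the shift along the tool's x, y, z in mm, then the turn, a rotation vector about the tool's x, y, z in rad. In form: [[hand, dx, dy, dz, wx, wy, wz], ...]. A call has exactly 8 rows; each row shifts and turns the pose as measured when the row begins, along the tool's axes as they then stand; what a row does not reach is not made up. A row lasts 1/8 s, in which the tool goes at most 62.5 mm and 10.7 degrees, less where a joint would pass 70% of its speed; a pose out of reach is approached as far as the arm can. A call is refused whole if a number of a shift passes 62.5 or a number of a turn 0.188, either way. A call with a gripper value outside its range is refused whole. The fingers move at their own pace and stop on an object; "grip_force" is the grip in N (left out, the last holds). Time passes only in rows, so rows that do not move let the fingers close, or fill a call up. It gives the time, the measured TCP pose, the force and the opening at its end, in the units of the state.
- r.get_state(): the state, without advancing time (a new reading comes with each control period).
- r.snapshot(name): name is "scene" or "top" or "wrist"; returns the picture (480x640x3 uint8, red, green, blue); there is no depth.
- r.get_calibration(name): a dict with "fx", "fy", "cx", "cy" (pixels), "dist" ([k1, k2, p1, p2, k3] as OpenCV has them; the pictures are not rectified), "R" (3x3) and "t" (3): a world point X has camera coordinates R X + t. Camera axes: x right, y down, z forward; pixel columns grow to the right and rows downward; lengths in m; the calibration is good to about 2 mm. A picture is of the moment at which its call begins: read the wrist's pose just before it. get_calibration takes no time and is no camera call; for the wrist camera it gives the pose at the moment of the call.
- r.finish_job(): hands the job in, once; it reports no verdict.
The state is a dict: "clock": time; "q": joint angles; "qd": joint speeds; "joint_torque": joint torques, N m; "tool_pos": TCP position; "eef_rot": TCP orientation; "contact_force": force on the tool from outside, world axes, zero at the start; "moment": the same for the moment, N m; "opening": opening from 0.0 (shut) to 1.0 (fully open).
Only numpy, scipy, OpenCV 4.12 (cv2) and the standard library are available. Lean on these libraries where they do the work, as an engineer would, in place of code of your own. Each camera call takes 0.05 s, during which the arm holds its last target.

## Working session

There is one attempt and no reset: what is moved stays moved. The work goes in short steps, Python scripts to look and compute and a tool call to move; the robot and the scene stay as the last step left them, time stands still between calls to the robot, and variables do not carry over. Pictures are saved under pics/ and viewed, and the job is handed in when it is done.

Besides the shell and the picture viewer there is one more tool, called after ">>>" as name(argument=value, ...), one argument or row to a line, values as JSON. play_rows: Moves the arm, as the interface text tells. Its arguments: {"type":"object","properties":{"increments":{"type":"array"},"grip_force":{"type":"number"}},"required":["increments"]}

```bash
mkdir -p pics
cat > h.py <<'E'
from plant import r
import cv2, numpy as np
def snap(n,f):
    im=r.snapshot(n); cv2.imwrite(f'pics/{f}.png',im[:,:,::-1]); return im
def K(c): return np.array([[c['fx'],0,c['cx']],[0,c['fy'],c['cy']],[0,0,1.]])
def ray(c,uv):
    p=cv2.undistortPoints(np.array([[uv]],float),K(c),np.array(c['dist']))[0,0]
    R=np.array(c['R']);t=np.array(c['t'])
    return -R.T@t, R.T@np.array([p[0],p[1],1])
def atz(c,uv,z):
    o,d=ray(c,uv); return o+d*(z-o[2])/d[2]
def tri(obs):
    A=0;b=0
    for c,uv in obs:
        o,d=ray(c,uv); d=d/np.linalg.norm(d); P=np.eye(3)-np.outer(d,d); A=A+P;b=b+P@o
    return np.linalg.solve(A,b)
def proj(c,X):
    R=np.array(c['R']);rv=cv2.Rodrigues(R)[0]
    return cv2.projectPoints(np.array(X,float).reshape(-1,1,3),rv,np.array(c['t'],float),K(c),np.array(c['dist']))[0][:,0]
def crop(f,x0,y0,x1,y1,s,out):
    im=cv2.imread(f'pics/{f}.png')[y0:y1,x0:x1]; cv2.imwrite(f'pics/{out}.png',cv2.resize(im,None,fx=s,fy=s,interpolation=cv2.INTER_CUBIC))
E
python3 - <<'E'
from h import *
s=r.get_state(); print(s)
for n in('scene','top','wrist'): snap(n,n+'0')
for n in('scene','top','wrist'):
    c=r.get_calibration(n); print(n,c)
E
```

```text
{'clock': 0.0, 'q': array([ 1.35482177,  0.68999211, -0.19450615,  1.56636621,  0.15728395,
        0.90248247, -0.21512193]), 'qd': array([-0.00165187, -0.00029673,  0.00035492, -0.00074735,  0.00115793,
        0.00155512, -0.00136286]), 'joint_torque': array([-9.37712430e-04, -5.27576351e+01, -1.26696713e+00, -1.53434247e+01,
       -5.25945181e-02,  6.47755223e-03,  1.92889815e-04]), 'tool_pos': array([ 0.15427082, -0.60495506,  0.21569889]), 'eef_rot': array([ 7.89693645e-01, -6.13500680e-01, -7.70682634e-04, -5.19313941e-04]), 'contact_force': array([-0.20321804,  0.03294049, -0.55696678]), 'moment': array([-0.00461943,  0.00883751, -0.04665696]), 'opening': 0.99940529554462}
scene {'fx': 524.1375536766694, 'fy': 524.1375536766694, 'cx': 325.10484517890416, 'cy': 242.5139529323194, 'dist': array([0.02598232, 0.        , 0.        , 0.        , 0.        ]), 'R': array([[ 0.44853702,  0.89376362, -0.00106426],
       [ 0.57379263, -0.28887151, -0.76636497],
       [-0.68525657,  0.34313239, -0.64240454]]), 't': array([-0.26530258, -0.28500233,  1.70254803])}
top {'fx': 498.8526388252901, 'fy': 498.8526388252901, 'cx': 329.5983527444007, 'cy': 244.35724926156684, 'dist': array([-0.01134184,  0.        ,  0.        ,  0.        ,  0.        ]), 'R': array([[-0.02533931, -0.99931391, -0.02701162],
       [-0.99684393,  0.02729171, -0.07454756],
       [ 0.0752336 ,  0.02503738, -0.99685156]]), 't': array([0.03293601, 0.60729494, 1.21800217])}
wrist {'fx': 372.52051642772454, 'fy': 372.52051642772454, 'cx': 319.43431487818117, 'cy': 237.0464584944064, 'dist': array([-0.00102538,  0.        ,  0.        ,  0.        ,  0.        ]), 'R': array([[ 2.48038754e-01, -9.68749936e-01, -5.81588119e-04],
       [-9.27658407e-01, -2.37690588e-01,  2.88015736e-01],
       [-2.79153464e-01, -7.08995494e-02, -9.57625499e-01]]), 't': array([-0.62552712, -0.03962823,  0.38951679])}
```

View pics/scene0.png

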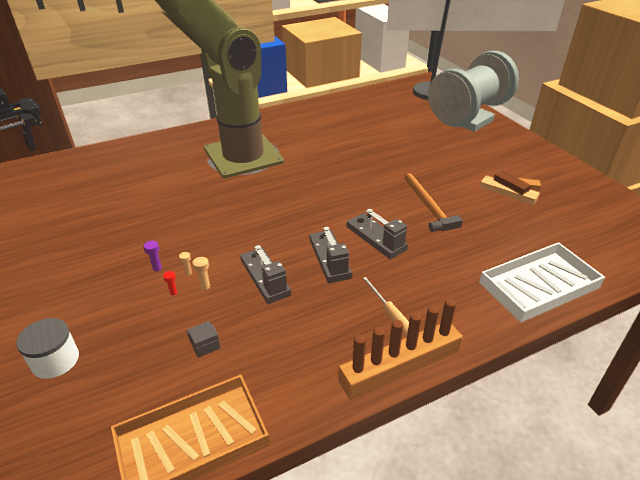

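View pics/top0.png

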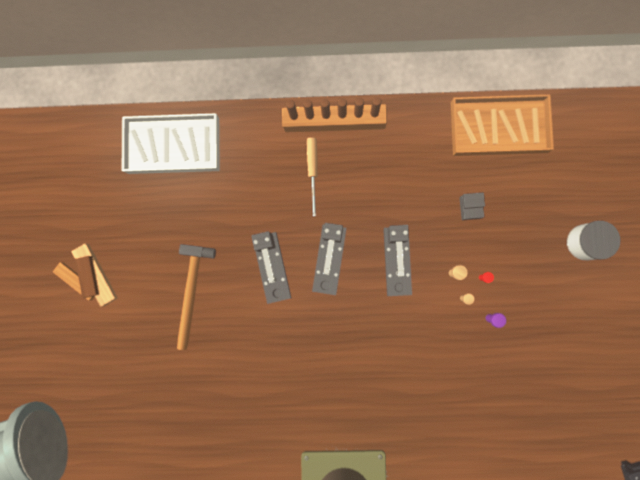

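View pics/wrist0.png

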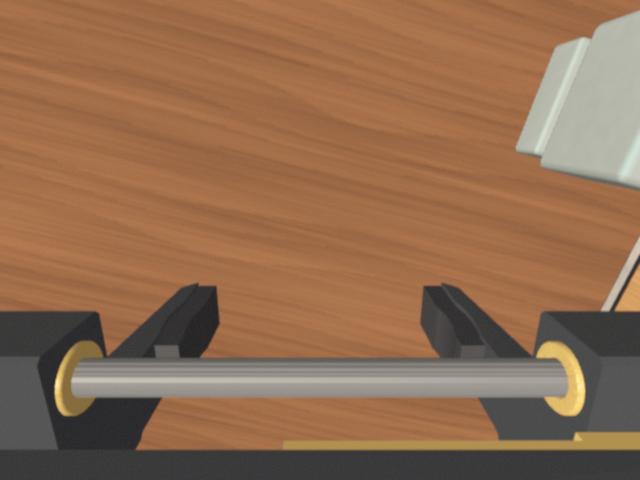

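Scene: three stands at about (265,272), (330,255), (378,232). Pegs are purple (152,255), red (170,283), small plain (185,263) and large plain (202,272). In the top view the stands are at (398,260), (328,258) and (270,267), and the pegs are plain (459,272) and (468,299), red (488,278) and purple (498,320). I'll enlarge these.

Run:
```python
from h import *
crop('top0',240,215,430,310,4,'c1')
crop('top0',435,250,535,335,6,'c2')
crop('scene0',230,195,420,310,4,'c3')
crop('scene0',130,230,230,305,7,'c4')
for n in('scene','top'): print(proj(r.get_calibration(n),[[.154,-.605,.216],[0,0,0]]))
```

```text
[[ 13.19087631 163.21972181]
 [243.3191829  154.65538656]]
[[641.01050335 453.27712835]
 [343.04968366 492.38141715]]
```

View pics/c1.png

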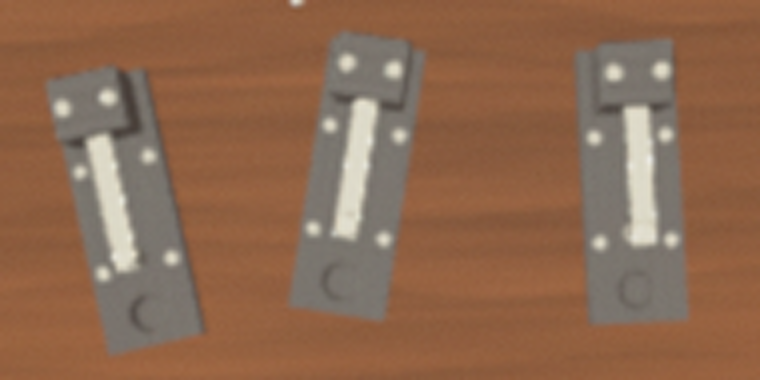

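View pics/c2.png

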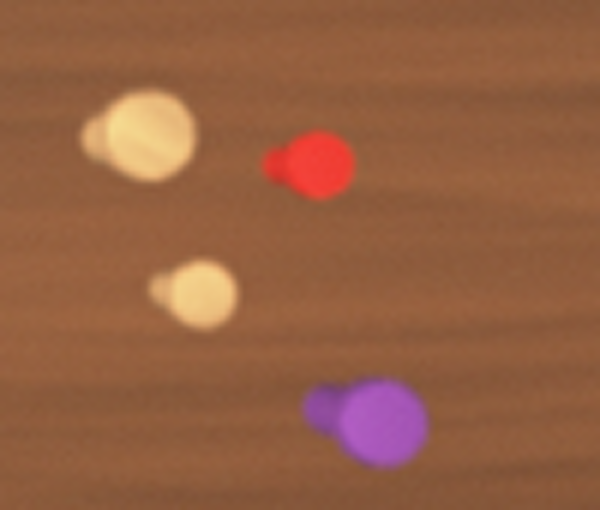

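View pics/c3.png

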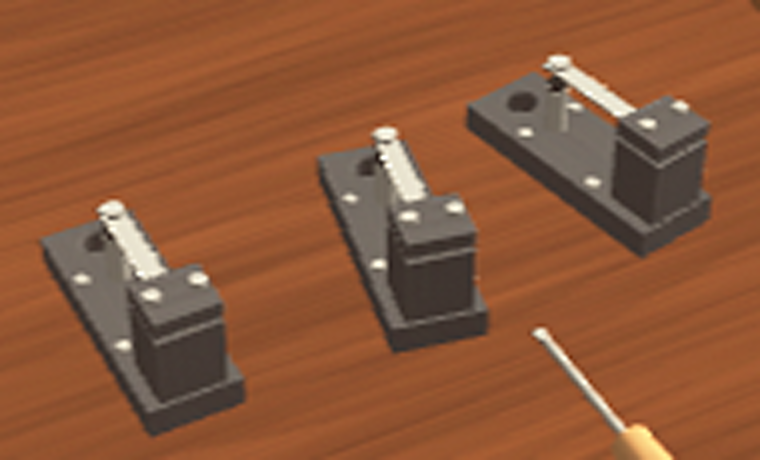

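View pics/c4.png

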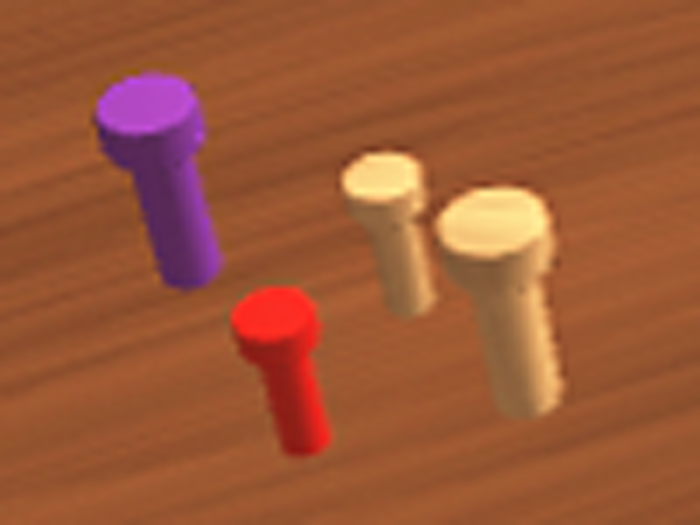

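The candidates are the plain pegs at top (459,272) and (469,299); the purple and red ones are excluded. The smaller of the plain pair is at top (469,299) / scene (185,255), and its head is clearly smaller in both crops. Next I triangulate.

Run:
```python
from h import *
T=r.get_calibration('top');S=r.get_calibration('scene')
t=lambda x,y:(240+(x-1.5)/4,215+(y-1.5)/4); s=lambda x,y:(230+(x-1.5)/4,195+(y-1.5)/4)
bt=dict(L=[t(125,264),s(558,62)],M=[t(344,232),s(385,133)],R=[t(642,237),s(112,208)])
ht=dict(L=t(148,314),M=t(339,280),R=t(635,290))
# front edge corners / rear for yaw: base top rectangle front corners (z=.02)
fc=dict(L=[t(108,354),t(204,332)],M=[t(290,305),t(384,320)],R=[t(590,324),t(688,319)])
for k in bt:
    print(k,'tip',tri([(T,bt[k][0]),(S,bt[k][1])]).round(4),atz(T,bt[k][0],.074).round(4),atz(S,bt[k][1],.074).round(4),'hole',atz(T,ht[k],.02).round(4))
    a,b=[atz(T,p,.02) for p in fc[k]]; print('  front',a.round(4),b.round(4),np.linalg.norm(a-b), 'yaw',np.arctan2(*( (a-b)[:2]*[-1,1])))
p=(435+203/6,250+294/6);q=(130+384/7,230+177/7)
print('peg',tri([(T,p),(S,q)]),atz(T,p,.06),atz(S,q,.06))
```

```text
L tip [0.5222 0.1602 0.0678] [0.5214 0.1576 0.074 ] [0.5299 0.1574 0.074 ] hole [0.4904 0.1516 0.02  ]
  front [0.4663 0.177  0.02  ] [0.4784 0.117  0.02  ] 0.06118340090847424 yaw 0.1996162518277948
M tip [0.5376 0.028  0.0674] [0.537  0.0268 0.074 ] [0.5455 0.0253 0.074 ] hole [0.5084 0.0325 0.02  ]
  front [0.4937 0.0633 0.02  ] [0.4831 0.0052 0.02  ] 0.0589878260217669 yaw -0.18220362817283822
R tip [ 0.5299 -0.1492  0.0684] [ 0.5295 -0.1495  0.074 ] [ 0.5367 -0.1503  0.074 ] hole [ 0.4976 -0.1502  0.02  ]
  front [ 0.4774 -0.1218  0.02  ] [ 0.479  -0.1821  0.02  ] 0.06037351732075519 yaw 0.025912578836869052
peg [ 0.46638902 -0.31070725  0.05533728] [ 0.46579918 -0.31190476  0.06      ] [ 0.47342054 -0.30926943  0.06      ]
```

>>> play_rows(
  increments=[
    [0,-30,-45,-12,0,0,0],
    [0,-34,-48,-8,0,0,0],
    [0,-34,-48,-6,0,0,0],
    [0,-34,-48,-4,0,0,0],
    [0,-34,-48,-4,0,0,0],
    [0,-34,-48,-4,0,0,0],
    [0,-34,-48,-4,0,0,0],
    [0,-34,-48,0,0,0,0],
  ],
  grip_force=20,
)

```text
clock: 1.15
tool_pos: [0.4633, -0.2465, 0.2568]
eef_rot: [0.786, -0.618, -0.001, 0.001]
contact_force: [0.4, -1.2, -0.4]
opening: 0.118
```

>>> play_rows(
  increments=[
    [0,-15,-15,0,0,0,0.12],
    [0,-25,-15,0,0,0,0.13],
    [0,-30,-15,0,0,0,0],
    [0,-20,-5,0,0,0,0],
    [0,-5,0,0,0,0,0],
    [0,0,0,0,0,0,0],
    [0,0,0,0,0,0,0],
    [0,0,0,0,0,0,0],
  ],
)

```text
clock: 2.15
tool_pos: [0.51, -0.1403, 0.2558]
eef_rot: [-0.702, 0.712, 0.002, -0.0]
contact_force: [-0.6, 0.6, 0.1]
opening: 0.005
```

Run:
```python
from h import *
import pickle
c=r.get_calibration('wrist');s=r.get_state();print(s['tool_pos'],s['eef_rot'],s['contact_force'],s['opening'])
snap('wrist','w1'); pickle.dump(c,open('w1.pkl','wb'))
```

```text
[ 0.51002669 -0.14031779  0.25577434] [-7.02337620e-01  7.11841577e-01  1.79802494e-03 -4.51668305e-04] [-0.58195543  0.57296473  0.05839334] 0.004977005139917332
```

View pics/w1.png

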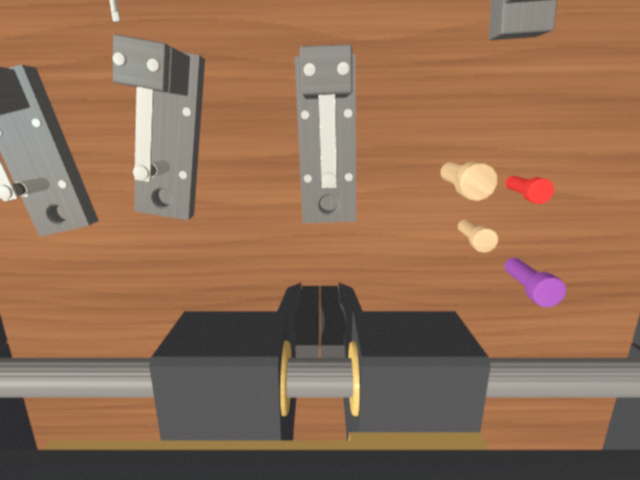

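Wrist view 1 shows the right stand (button ~(328,182), hole (328,203)), the middle stand (button ~(142,172), hole (162,196)), the left stand (button ~(5,191), hole (57,212)) and the small plain peg (484,239). I'm moving left for a second view.

>>> play_rows(
  increments=[
    [0,-30,0,0,0,0,0],
    [0,-45,0,0,0,0,0],
    [0,-50,0,0,0,0,0],
    [0,-50,0,0,0,0,0],
    [0,-50,0,0,0,0,0],
    [0,-30,0,0,0,0,0],
    [0,-10,0,0,0,0,0],
    [0,0,0,0,0,0,0],
  ],
)

```text
clock: 3.2
tool_pos: [0.5166, 0.1255, 0.2558]
eef_rot: [-0.698, 0.716, -0.0, -0.001]
contact_force: [-0.8, -0.4, 0.3]
opening: 0.007
```

Run:
```python
from h import *
import pickle
c=r.get_calibration('wrist');s=r.get_state();print(s['tool_pos'],s['eef_rot'],s['contact_force'],s['opening'])
snap('wrist','w2'); pickle.dump(c,open('w2.pkl','wb'))
crop('w1',0,130,200,240,4,'d1a');crop('w1',270,130,510,260,3,'d1b')
crop('w2',130,130,330,280,4,'d2a');crop('w2',330,130,530,280,4,'d2b')
```

```text
[0.51658027 0.12546336 0.25582758] [-6.97898516e-01  7.16196373e-01 -3.63706912e-05 -6.44701487e-04] [-0.77749327 -0.38914771  0.34750804] 0.0070953261716193115
```

View pics/w2.png

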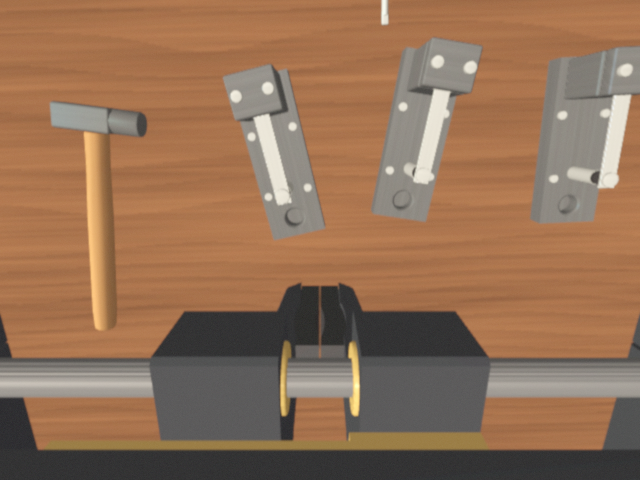

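View pics/d1a.png

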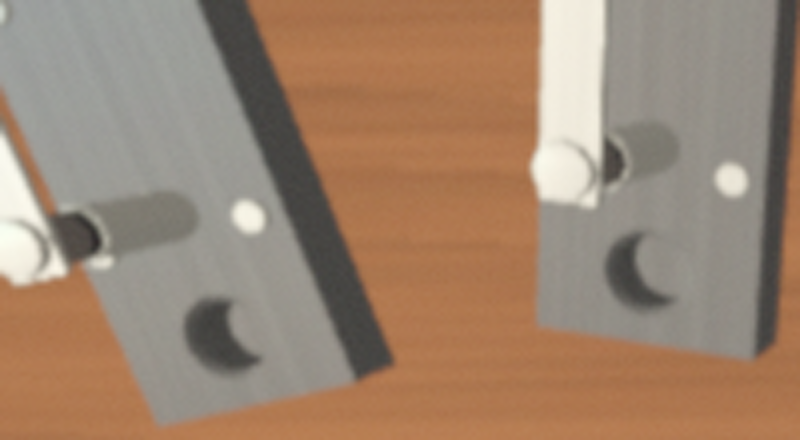

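View pics/d1b.png

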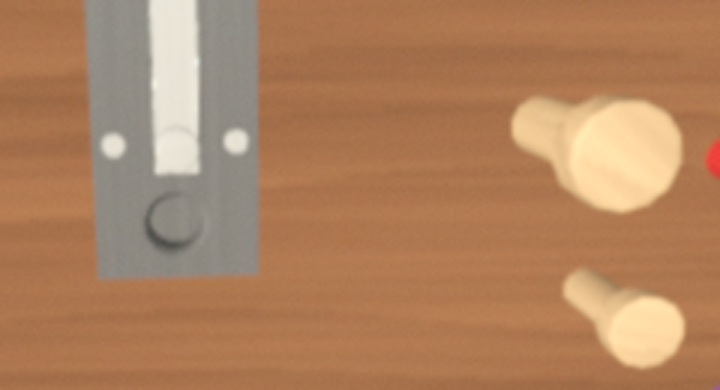

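View pics/d2a.png

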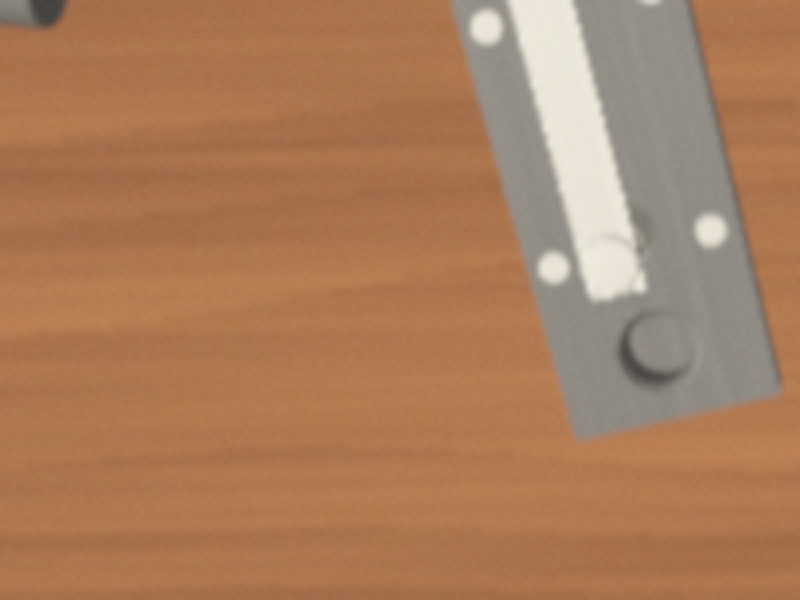

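Run:
```python
from h import *
crop('w2',360,130,480,230,6,'d2c');crop('w2',520,140,640,230,6,'d2d')
```

```text
(no output)
```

View pics/d2c.png

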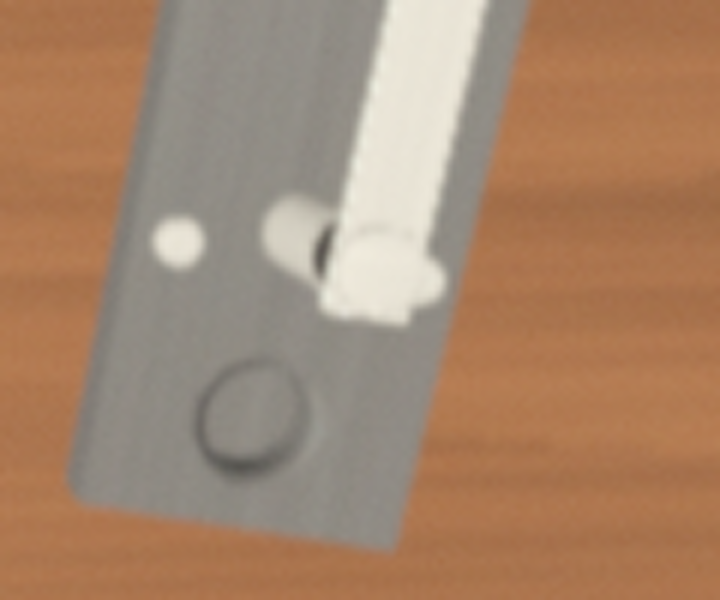

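View pics/d2d.png

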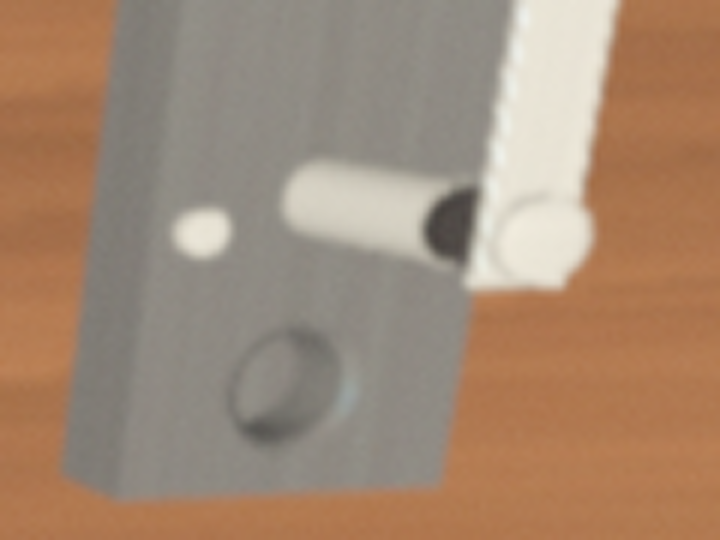

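```bash
cat > m.py <<'E'
from h import *
import pickle
A=pickle.load(open('w1.pkl','rb'));B=pickle.load(open('w2.pkl','rb'))
T=r.get_calibration('top');S=r.get_calibration('scene')
def f(x0,y0,s): return lambda x,y:(x0+(x+.5)/s-.5,y0+(y+.5)/s-.5)
a=f(0,130,4);b=f(270,130,3);d=f(130,130,4);e=f(360,130,6);g=f(520,140,6)
bt=dict(L=(a(16,250),d(608,264)),M=(a(562,170),e(378,265)),R=(b(178,147),g(545,238)))
ht=dict(L=(a(224,337),d(658,346)),M=(a(645,271),e(253,416)),R=(b(175,221),g(290,385)))
for k in 'LMR':
    for nm,q,z in(('tip',bt,.074),('hole',ht,.02)):
        p=q[k];print(k,nm,tri([(A,p[0]),(B,p[1])]).round(4),atz(A,p[0],z).round(4),atz(B,p[1],z).round(4))
pg=b(645,330);t=(435+203/6,250+294/6);q=(130+384/7,230+177/7)
print('peg',tri([(A,pg),(T,t)]).round(4),tri([(A,pg),(S,q)]).round(4),atz(A,pg,.06).round(4))
E
python3 m.py
```

```text
L tip [0.5275 0.16   0.0717] [0.5275 0.1582 0.074 ] [0.5282 0.1598 0.074 ]
L hole [0.4942 0.1529 0.0198] [0.4934 0.1529 0.02  ] [0.495  0.1528 0.02  ]
M tip [0.5448 0.0266 0.0721] [0.5446 0.0257 0.074 ] [0.5455 0.0271 0.074 ]
M hole [0.5108 0.0335 0.0189] [0.5105 0.0331 0.02  ] [0.5114 0.0338 0.02  ]
R tip [ 0.536  -0.1504  0.0729] [ 0.5363 -0.1504  0.074 ] [ 0.5359 -0.1496  0.074 ]
R hole [ 0.5014 -0.1504  0.0194] [ 0.5016 -0.1503  0.02  ] [ 0.5014 -0.15    0.02  ]
peg [ 0.4654 -0.3157  0.0457] [ 0.4701 -0.3095  0.058 ] [ 0.4702 -0.3095  0.06  ]
```

Tips come out at 72–73 mm and holes at 19–20 mm. Both match the text's heights, and the tip-to-hole distance is ~34.5 mm. Pressing the left spring first.

>>> play_rows(
  increments=[
    [0,-18,-5,20,0,0,0],
    [0,-17,-6,35,0,0,0],
    [0,0,0,40,0,0,0],
    [0,0,0,40,0,0,0],
    [0,0,0,25,0,0,0],
    [0,0,0,10,0,0,0],
    [0,0,0,0,0,0,0],
    [0,0,0,0,0,0,0],
  ],
)

```text
clock: 4.25
tool_pos: [0.5352, 0.143, 0.0838]
eef_rot: [-0.689, 0.725, -0.005, -0.001]
contact_force: [0.3, -0.4, 0.3]
opening: 0.005
```

Run:
```python
from h import *
s=r.get_state();print(s['clock'],s['tool_pos'],s['eef_rot'],s['contact_force'])
snap('wrist','w3'); crop('w3',220,180,420,330,4,'e3')
snap('scene','s3'); crop('s3',320,170,420,245,7,'e3s')
```

```text
4.25 [0.53517374 0.14300009 0.08375993] [-6.89242312e-01  7.24511290e-01 -5.30379743e-03 -5.43129906e-04] [ 0.26802617 -0.36398161  0.30119828]
```

View pics/e3.png

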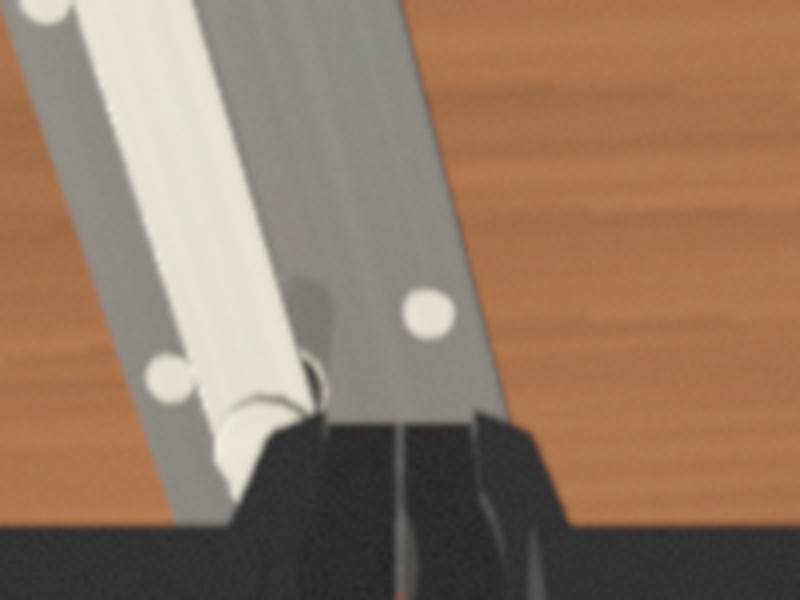

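View pics/e3s.png

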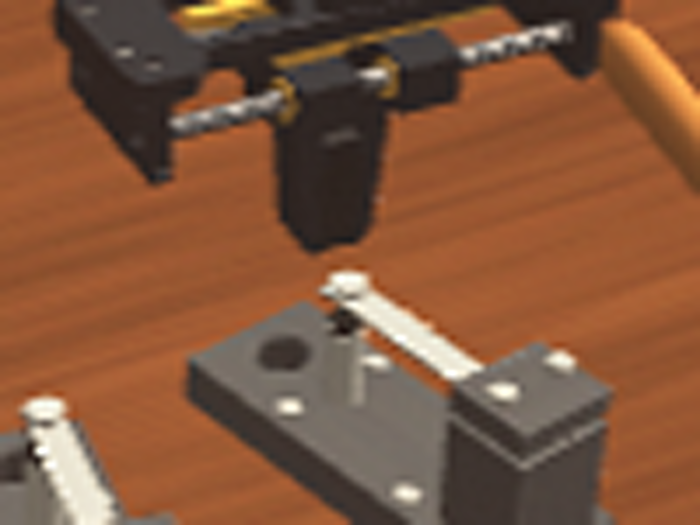

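>>> play_rows(
  increments=[
    [0,-4,2,0,0,0,0],
    [0,-4,2,0,0,0,0],
    [0,-4,2,0,0,0,0],
    [0,-3,2,0,0,0,0],
    [0,-2,0,0,0,0,0],
    [0,0,0,2,0,0,0],
    [0,0,0,2,0,0,0],
    [0,0,0,0,0,0,0],
  ],
)

```text
clock: 5.35
tool_pos: [0.5282, 0.163, 0.0807]
eef_rot: [-0.69, 0.724, -0.006, 0.001]
contact_force: [-0.8, -0.5, -0.3]
opening: 0.007
```

Run:
```python
from h import *
s=r.get_state();print(s['clock'],s['tool_pos'],s['eef_rot'],s['contact_force'])
```

```text
5.35 [0.52816188 0.16303394 0.08071501] [-0.68989008  0.72389158 -0.00564194  0.00091118] [-0.75857481 -0.47139113 -0.33327167]
```

>>> play_rows(
  increments=[
    [0,2,0,1.5,0,0,0],
    [0,1,0,1.5,0,0,0],
    [0,0,0,1.5,0,0,0],
    [0,0,0,1.5,0,0,0],
    [0,0,0,1.5,0,0,0],
    [0,0,0,1.5,0,0,0],
    [0,0,0,1,0,0,0],
    [0,0,0,0,0,0,0],
  ],
)

```text
clock: 6.35
tool_pos: [0.5282, 0.1594, 0.0699]
eef_rot: [-0.69, 0.724, -0.006, 0.001]
contact_force: [-0.7, -0.4, 0.4]
opening: 0.008
```

Run:
```python
from h import *
s=r.get_state();print(s['clock'],s['tool_pos'],s['contact_force'],s['moment'])
```

```text
6.35 [0.52815538 0.15937443 0.06990051] [-0.69819963 -0.41573318  0.41538832] [ 0.02611169 -0.0410282  -0.00185695]
```

>>> play_rows(
  increments=[
    [0,0,0,0.7,0,0,0],
    [0,0,0,0.7,0,0,0],
    [0,0,0,0.7,0,0,0],
    [0,0,0,0.7,0,0,0],
    [0,0,0,0,0,0,0],
    [0,0,0,0,0,0,0],
    [0,0,0,0,0,0,0],
    [0,0,0,0,0,0,0],
  ],
)

```text
clock: 7.35
tool_pos: [0.5283, 0.1594, 0.0671]
eef_rot: [-0.69, 0.724, -0.006, 0.001]
contact_force: [-0.4, -0.6, -0.4]
opening: 0.004
```

Run:
```python
from h import *
s=r.get_state();print(s['clock'],s['tool_pos'],s['contact_force'],s['moment'])
snap('wrist','w4'); crop('w4',220,180,420,330,4,'e4')
snap('scene','s4'); crop('s4',320,170,420,245,7,'e4s')
print(r.get_state()['contact_force'])
```

```text
7.35 [0.52833465 0.15940898 0.06706236] [-0.35770821 -0.57900345 -0.41762391] [ 0.05609501  0.03835126 -0.05108062]
[-0.0721613   1.42028333  0.02644581]
```

View pics/e4.png

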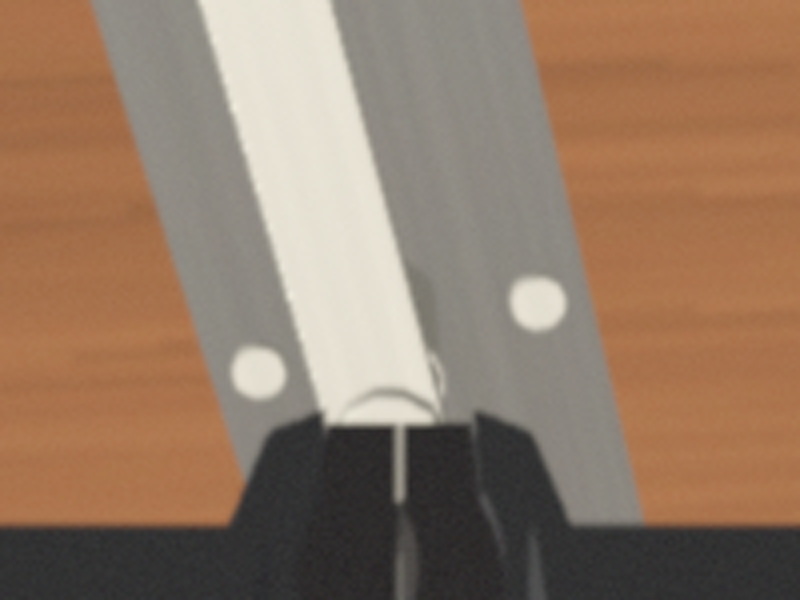

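View pics/e4s.png

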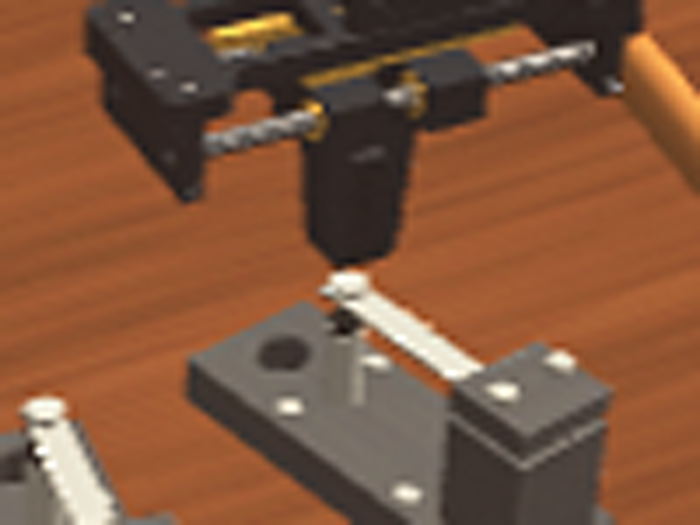

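Run:
```python
from h import *
s=r.get_state();p=s['tool_pos']
W=r.get_calibration('wrist');S=r.get_calibration('scene')
print('tcp wrist',proj(W,[p,p+[.009,0,0],p+[.009,0,.0]]),'scene crop',(proj(S,[p,p+[.009,0,0],[.528,.16,.074],[.535,.16,.074]])-[320,170])*7)
for z in(.06,.067,.074): print(z,atz(W,(316.8,277.2),z))
print('finger far edge',atz(W,(320,286),p[2]))
from scipy.spatial.transform import Rotation as Ro
print(Ro.from_quat(s['eef_rot']).as_matrix())
print('cam',-np.array(W['R']).T@W['t']-p)
```

```text
tcp wrist [[317.39822012 284.99729583]
 [316.47896531 267.8107647 ]
 [316.47896531 267.8107647 ]] scene crop [[345.3108489  292.36442643]
 [357.73775399 305.45794879]
 [347.30588537 276.27632615]
 [356.9975738  286.42325805]]
0.06 [0.52953135 0.15963291 0.06      ]
0.067 [0.53240243 0.15949121 0.067     ]
0.074 [0.53527351 0.15934952 0.074     ]
finger far edge [0.52770994 0.15815326 0.06705502]
[[-0.04865002 -0.99877295  0.00926144]
 [-0.99879405  0.04858556 -0.00706258]
 [ 0.00660394 -0.00959386 -0.99993217]]
cam [ 0.07337472 -0.00332977  0.16885419]
```

No contact yet. The scene view shows the fingertips still a few mm above the button, so they end a bit above the nominal TCP. Continuing down by feel.

>>> play_rows(
  increments=[
    [0,0,0,0.7,0,0,0],
    [0,0,0,0.7,0,0,0],
    [0,0,0,0.7,0,0,0],
    [0,0,0,0.7,0,0,0],
    [0,0,0,0.7,0,0,0],
    [0,0,0,0.7,0,0,0],
    [0,0,0,0,0,0,0],
    [0,0,0,0,0,0,0],
  ],
)

```text
clock: 8.45
tool_pos: [0.5283, 0.1593, 0.0625]
eef_rot: [-0.69, 0.724, -0.006, 0.001]
contact_force: [-0.5, -0.6, 0.6]
opening: 0.005
```

Run:
```python
from h import *
s=r.get_state();print(s['clock'],s['tool_pos'],s['contact_force'],s['moment'])
snap('scene','s5'); crop('s5',320,170,420,245,7,'e5s')
print(r.get_state()['contact_force'])
```

```text
8.45 [0.52833255 0.15934009 0.06250509] [-0.51815657 -0.63954955  0.61126498] [ 0.06662738  0.00279259 -0.04860259]
[-0.73336009 -0.065314   -0.44610835]
```

View pics/e5s.png

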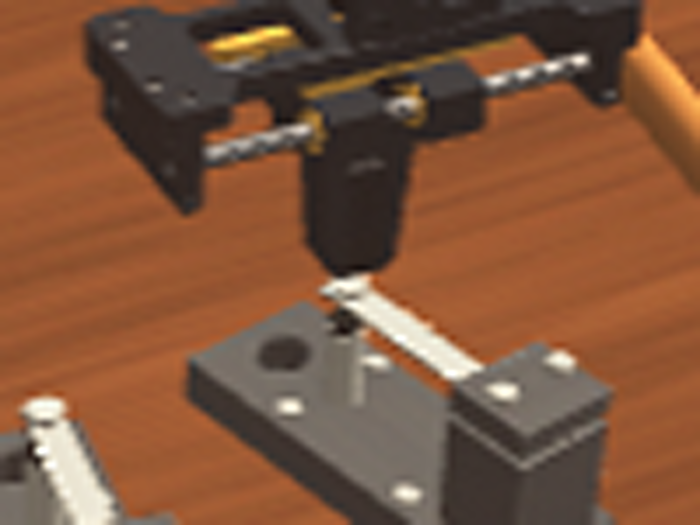

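>>> play_rows(
  increments=[
    [0,0,0,0.7,0,0,0],
    [0,0,0,0.7,0,0,0],
    [0,0,0,0.7,0,0,0],
    [0,0,0,0.7,0,0,0],
    [0,0,0,0.7,0,0,0],
    [0,0,0,0.7,0,0,0],
    [0,0,0,0,0,0,0],
    [0,0,0,0,0,0,0],
  ],
)

```text
clock: 9.5
tool_pos: [0.5284, 0.1593, 0.058]
eef_rot: [-0.69, 0.724, -0.006, 0.001]
contact_force: [0.3, -0.5, -0.5]
opening: 0.006
```

Run:
```python
from h import *
s=r.get_state();print(s['clock'],s['tool_pos'],s['contact_force'],s['moment'])
snap('scene','s6'); crop('s6',320,170,420,245,7,'e6s')
print(r.get_state()['contact_force'])
```

```text
9.5 [0.52835731 0.15931423 0.05795427] [ 0.2831796  -0.50549504 -0.51514081] [0.0328224  0.01525952 0.01139626]
[-0.55195069  0.61450136 -0.63277776]
```

View pics/e6s.png

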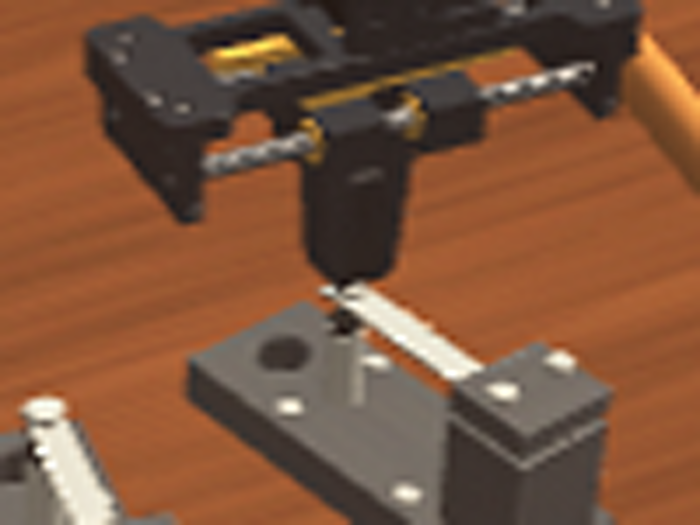

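>>> play_rows(
  increments=[
    [0,0,0,0.7,0,0,0],
    [0,0,0,0.7,0,0,0],
    [0,0,0,0.7,0,0,0],
    [0,0,0,0.7,0,0,0],
    [0,0,0,0.7,0,0,0],
    [0,0,0,0.7,0,0,0],
    [0,0,0,0,0,0,0],
    [0,0,0,0,0,0,0],
  ],
)

```text
clock: 10.55
tool_pos: [0.5284, 0.1593, 0.0535]
eef_rot: [-0.69, 0.724, -0.006, 0.001]
contact_force: [-0.5, -0.2, -0.4]
opening: 0.005
```

Run:
```python
from h import *
s=r.get_state();print(s['clock'],s['tool_pos'],s['contact_force'],s['moment'],s['joint_torque'])
snap('scene','s7'); crop('s7',320,170,420,245,7,'e7s')
print(r.get_state()['contact_force'])
```

```text
10.55 [0.52841855 0.15933286 0.05350336] [-0.46389192 -0.24265163 -0.37365296] [ 0.05962446 -0.01751647  0.00871564] [-1.15282393e-03 -5.12961102e+01  9.74468663e-01 -7.45735779e+00
  2.82763067e-02 -9.10132402e-02 -6.81841357e-04]
[ 0.293216   -0.00273671  0.07150555]
```

View pics/e7s.png

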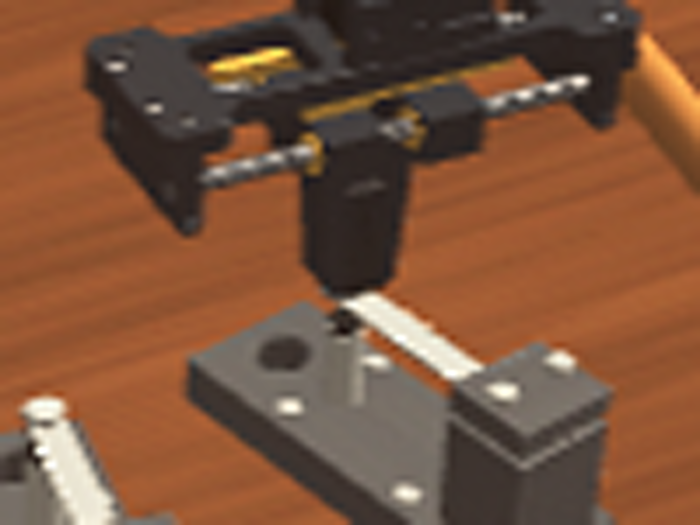

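>>> play_rows(
  increments=[
    [0,0,0,0.7,0,0,0],
    [0,0,0,0.7,0,0,0],
    [0,0,0,0.7,0,0,0],
    [0,0,0,0.7,0,0,0],
    [0,0,0,0.7,0,0,0],
    [0,0,0,0.7,0,0,0],
    [0,0,0,0,0,0,0],
    [0,0,0,0,0,0,0],
  ],
)

```text
clock: 11.6
tool_pos: [0.5283, 0.1593, 0.0496]
eef_rot: [-0.69, 0.724, -0.006, 0.001]
contact_force: [-0.5, -0.1, 3.3]
opening: 0.009
```

Run:
```python
from h import *
s=r.get_state();print(s['clock'],s['tool_pos'],s['contact_force'],s['moment'])
snap('scene','s8'); crop('s8',320,170,420,245,7,'e8s')
print(r.get_state()['contact_force'])
snap('wrist','w8'); crop('w8',220,180,420,330,4,'e8')
print(r.get_state()['contact_force'])
```

```text
11.6 [0.52834831 0.15930683 0.04961071] [-0.49067165 -0.07904927  3.29465772] [ 0.03955752  0.17861843 -0.01473212]
[-0.52638592  0.19444407  3.23037616]
[-0.7213256   0.6938382   2.75493074]
```

View pics/e8s.png

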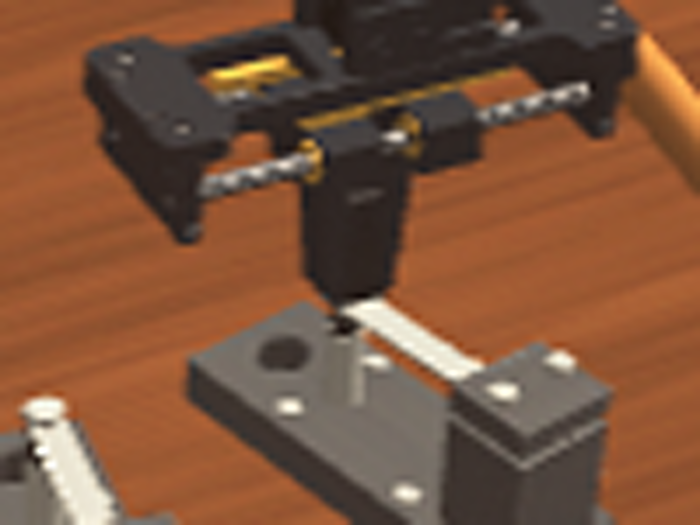

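View pics/e8.png

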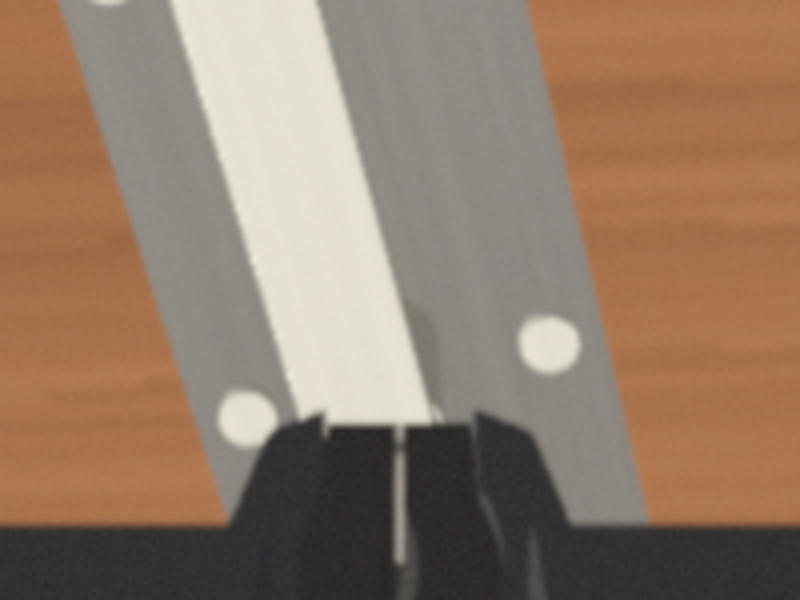

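Contact: 3.2 N at z=0.0496, so the fingertips really sit ~21 mm above the reported TCP. Pressing on.

>>> play_rows(
  increments=[
    [0,0,0,0.7,0,0,0],
    [0,0,0,0.7,0,0,0],
    [0,0,0,0.7,0,0,0],
    [0,0,0,0.7,0,0,0],
    [0,0,0,0,0,0,0],
    [0,0,0,0,0,0,0],
    [0,0,0,0,0,0,0],
    [0,0,0,0,0,0,0],
  ],
)

```text
clock: 12.7
tool_pos: [0.5283, 0.1593, 0.0474]
eef_rot: [-0.69, 0.724, -0.006, 0.001]
contact_force: [-0.8, -0.4, 5.0]
opening: 0.01
```

Run:
```python
from h import *
s=r.get_state();print(s['clock'],s['tool_pos'],s['contact_force'],s['moment'])
```

```text
12.7 [0.52833681 0.1593116  0.04738357] [-0.82178168 -0.43374375  5.02259935] [-0.00643943  0.26364045  0.01836924]
```

>>> play_rows(
  increments=[
    [0,0,0,0.6,0,0,0],
    [0,0,0,0.6,0,0,0],
    [0,0,0,0.6,0,0,0],
    [0,0,0,0.6,0,0,0],
    [0,0,0,0.6,0,0,0],
    [0,0,0,0.6,0,0,0],
    [0,0,0,0,0,0,0],
    [0,0,0,0,0,0,0],
  ],
)

```text
clock: 13.7
tool_pos: [0.5284, 0.1593, 0.0456]
eef_rot: [-0.69, 0.724, -0.006, 0.001]
contact_force: [-2.0, -0.7, 6.1]
opening: 0.002
```

>>> play_rows(
  increments=[
    [0,0,0,0.5,0,0,0],
    [0,0,0,0.5,0,0,0],
    [0,0,0,0.5,0,0,0],
    [0,0,0,0.5,0,0,0],
    [0,0,0,0.5,0,0,0],
    [0,0,0,0.5,0,0,0],
    [0,0,0,0.3,0,0,0],
    [0,0,0,0.3,0,0,0],
  ],
)

```text
clock: 14.7
tool_pos: [0.5285, 0.1593, 0.0448]
eef_rot: [-0.69, 0.724, -0.006, 0.002]
contact_force: [-1.8, 0.1, 7.8]
opening: 0.006
```

>>> play_rows(
  increments=[
    [0,0,0,0.7,0,0,0],
    [0,0,0,0.7,0,0,0],
    [0,0,0,0.7,0,0,0],
    [0,0,0,0.7,0,0,0],
    [0,0,0,0.7,0,0,0],
    [0,0,0,0.7,0,0,0],
    [0,0,0,0.7,0,0,0],
    [0,0,0,0.7,0,0,0],
  ],
)

```text
clock: 15.7
tool_pos: [0.5286, 0.1593, 0.0429]
eef_rot: [-0.69, 0.724, -0.007, 0.003]
contact_force: [-1.0, -1.0, 8.6]
opening: 0.004
```

Run:
```python
from h import *
s=r.get_state();print(s['clock'],s['tool_pos'],s['contact_force'],s['eef_rot'])
```

```text
15.7 [0.5285883  0.15932542 0.04291648] [-0.95234156 -0.97328601  8.57510669] [-0.68960328  0.7241482  -0.006997    0.00278301]
```

>>> play_rows(
  increments=[
    [0,0,0,0.7,0,0,0],
    [0,0,0,0.7,0,0,0],
    [0,0,0,0.7,0,0,0],
    [0,0,0,0.7,0,0,0],
    [0,0,0,0.7,0,0,0],
    [0,0,0,0.7,0,0,0],
    [0,0,0,0.7,0,0,0],
    [0,0,0,0.7,0,0,0],
  ],
)

```text
clock: 16.7
tool_pos: [0.5287, 0.1593, 0.0425]
eef_rot: [-0.69, 0.724, -0.008, 0.004]
contact_force: [-2.5, 0.2, 11.4]
opening: 0.007
```

Run:
```python
from h import *
s=r.get_state();print(s['clock'],s['tool_pos'],s['contact_force'],s['eef_rot'])
```

```text
16.7 [0.52869202 0.15934426 0.04250495] [-2.45629607  0.15044868 11.38896697] [-0.68953543  0.72420104 -0.00769268  0.00381557]
```

On the stop: 2.8 N for 0.4 mm, now 11.4 N and holding. A little more hold, then release and move toward the middle stand.

>>> play_rows(
  increments=[
    [0,0,0,0.7,0,0,0],
    [0,0,0,0.7,0,0,0],
    [0,0,0,0.6,0,0,0],
    [0,0,0,-8,0,0,0],
    [0,0,0,-15,0,0,0],
    [0,20,-3,-10,0,0,0],
    [0,40,-5,0,0,0,0],
    [0,40,-5,0,0,0,0],
  ],
)

```text
clock: 17.7
tool_pos: [0.538, 0.0621, 0.0786]
eef_rot: [-0.693, 0.721, -0.008, 0.007]
contact_force: [0.8, 0.0, -0.4]
opening: 0.003
```

```bash
cat > go.py <<'E'
import sys
from h import *
from scipy.spatial.transform import Rotation as Ro
s=r.get_state();M=Ro.from_quat(s['eef_rot']).as_matrix()
print(s['clock'],s['tool_pos'].round(4),s['contact_force'].round(2),'op',round(s['opening'],3))
print('x',M[:,0].round(3),'z',M[:,2].round(3))
if len(sys.argv)>3:
    d=np.array([float(v) for v in sys.argv[1:4]])-s['tool_pos']; print('tool mm',(M.T@d*1000).round(1))
    # rotation to straight-down with given yaw of x-axis = -y rotated by yaw
    y=float(sys.argv[4]) if len(sys.argv)>4 else 0
    x=np.array([np.sin(y),-np.cos(y),0]);z=np.array([0,0,-1.]);T=np.c_[x,np.cross(z,x),z]
    print('rotvec',Ro.from_matrix(M.T@T).as_rotvec().round(3))
E
python3 go.py .545 .0268 .058
```

```text
17.7 [0.538  0.0621 0.0786] [ 0.83  0.04 -0.41] op 0.003
x [-0.041 -0.999  0.001] z [ 0.021 -0.002 -1.   ]
tool mm [34.9 -8.  20.8]
rotvec [-0.021 -0.001 -0.041]
```

>>> play_rows(
  increments=[
    [0,10,-3,3,-0.02,0,-0.04],
    [0,10,-2,5,0,0,0],
    [0,7,-2,5,0,0,0],
    [0,4,-1,4,0,0,0],
    [0,0,0,3,0,0,0],
    [0,0,0,1,0,0,0],
    [0,0,0,0,0,0,0],
    [0,0,0,0,0,0,0],
  ],
)

```text
clock: 18.7
tool_pos: [0.5457, 0.0279, 0.0574]
eef_rot: [-0.706, 0.708, -0.001, -0.0]
contact_force: [-0.0, -0.0, -0.4]
opening: 0.004
```

```bash
python3 go.py .545 .0268 .0545
```

```text
18.7 [0.5457 0.0279 0.0574] [-0.05 -0.01 -0.37] op 0.004
x [-0.003 -1.     0.002] z [ 0.001 -0.002 -1.   ]
tool mm [1.1 0.7 2.9]
rotvec [-0.001 -0.002 -0.003]
```

>>> play_rows(
  increments=[
    [0,1,0.5,1.5,0,0,0],
    [0,0,0,1.5,0,0,0],
    [0,0,0,1.5,0,0,0],
    [0,0,0,1,0,0,0],
    [0,0,0,1,0,0,0],
    [0,0,0,1,0,0,0],
    [0,0,0,1,0,0,0],
    [0,0,0,0.5,0,0,0],
  ],
)

```text
clock: 19.7
tool_pos: [0.5452, 0.027, 0.0482]
eef_rot: [-0.706, 0.708, -0.001, -0.0]
contact_force: [-1.0, -0.9, 1.5]
opening: 0.004
```

```bash
python3 go.py
```

```text
19.7 [0.5452 0.027  0.0482] [-1.02 -0.89  1.5 ] op 0.004
x [-0.003 -1.     0.002] z [ 0.001 -0.002 -1.   ]
```

>>> play_rows(
  increments=[
    [0,0,0,0.7,0,0,0],
    [0,0,0,0.7,0,0,0],
    [0,0,0,0.7,0,0,0],
    [0,0,0,0.7,0,0,0],
    [0,0,0,0.5,0,0,0],
    [0,0,0,0.5,0,0,0],
    [0,0,0,0.5,0,0,0],
    [0,0,0,0.3,0,0,0],
  ],
)

```text
clock: 20.7
tool_pos: [0.5453, 0.027, 0.0438]
eef_rot: [-0.706, 0.708, -0.001, -0.0]
contact_force: [-0.8, -0.1, 3.0]
opening: 0.004
```

```bash
python3 go.py
```

```text
20.7 [0.5453 0.027  0.0438] [-0.82 -0.07  2.96] op 0.004
x [-0.003 -1.     0.002] z [ 0.002 -0.002 -1.   ]
```

>>> play_rows(
  increments=[
    [0,0,0,0.5,0,0,0],
    [0,0,0,0.5,0,0,0],
    [0,0,0,0.5,0,0,0],
    [0,0,0,0.5,0,0,0],
    [0,0,0,0.5,0,0,0],
    [0,0,0,0.5,0,0,0],
    [0,0,0,0.5,0,0,0],
    [0,0,0,0.5,0,0,0],
  ],
)

```text
clock: 21.7
tool_pos: [0.5454, 0.027, 0.0421]
eef_rot: [-0.706, 0.708, -0.002, 0.0]
contact_force: [-1.8, -0.3, 8.6]
opening: 0.004
```

```bash
python3 go.py
```

```text
21.7 [0.5454 0.027  0.0421] [-1.78 -0.29  8.65] op 0.004
x [-0.003 -1.     0.003] z [ 0.003 -0.003 -1.   ]
```

>>> play_rows(
  increments=[
    [0,0,0,0.6,0,0,0],
    [0,0,0,0.6,0,0,0],
    [0,0,0,0.5,0,0,0],
    [0,0,0,0.5,0,0,0],
    [0,0,0,-8,0,0,0],
    [0,0,0,-15,0,0,0],
    [0,30,0,-8,0,0,0],
    [0,50,3,0,0,0,0],
  ],
)

```text
clock: 22.7
tool_pos: [0.5442, -0.0487, 0.0758]
eef_rot: [0.709, -0.705, 0.002, -0.003]
contact_force: [0.2, -0.6, -0.4]
opening: 0.004
```

```bash
python3 go.py .536 -.150 .057
```

```text
22.7 [ 0.5442 -0.0487  0.0758] [ 0.23 -0.58 -0.4 ] op 0.004
x [ 0.006 -1.    -0.001] z [ 0.007  0.001 -1.   ]
tool mm [101.2   9.   18.6]
rotvec [-0.007  0.001  0.006]
```

>>> play_rows(
  increments=[
    [0,35,2,0,0,0,0],
    [0,30,3,2,0,0,0],
    [0,20,3,5,0,0,0],
    [0,10,1,5,0,0,0],
    [0,3,0,4,0,0,0],
    [0,0,0,2,0,0,0],
    [0,0,0,0,0,0,0],
    [0,0,0,0,0,0,0],
  ],
)

```text
clock: 23.7
tool_pos: [0.5371, -0.1523, 0.0607]
eef_rot: [0.708, -0.706, 0.004, -0.004]
contact_force: [0.5, 0.9, -0.2]
opening: 0.002
```

```bash
python3 go.py .536 -.150 .0545
```

```text
23.7 [ 0.5371 -0.1523  0.0607] [ 0.5   0.88 -0.23] op 0.002
x [ 0.003 -1.     0.001] z [ 0.012 -0.001 -1.   ]
tool mm [-2.3  1.1  6.2]
rotvec [-0.012 -0.001  0.003]
```

>>> play_rows(
  increments=[
    [0,-2,1,2,-0.01,0,0],
    [0,0,0,2,0,0,0],
    [0,0,0,2,0,0,0],
    [0,0,0,1.5,0,0,0],
    [0,0,0,1,0,0,0],
    [0,0,0,1,0,0,0],
    [0,0,0,1,0,0,0],
    [0,0,0,1,0,0,0],
  ],
)

```text
clock: 24.7
tool_pos: [0.5362, -0.1492, 0.049]
eef_rot: [0.709, -0.706, 0.001, -0.0]
contact_force: [-0.8, 0.2, 3.8]
opening: 0.007
```

```bash
python3 go.py
```

```text
24.7 [ 0.5362 -0.1492  0.049 ] [-0.83  0.2   3.84] op 0.007
x [ 0.004 -1.     0.001] z [ 0.001 -0.001 -1.   ]
```

>>> play_rows(
  increments=[
    [0,0,0,0.8,0,0,0],
    [0,0,0,0.8,0,0,0],
    [0,0,0,0.8,0,0,0],
    [0,0,0,0.8,0,0,0],
    [0,0,0,0.8,0,0,0],
    [0,0,0,0.7,0,0,0],
    [0,0,0,0.7,0,0,0],
    [0,0,0,0.7,0,0,0],
  ],
)

```text
clock: 25.7
tool_pos: [0.5363, -0.1492, 0.0443]
eef_rot: [0.709, -0.706, 0.001, -0.0]
contact_force: [-0.9, 1.3, 6.8]
opening: 0.003
```

```bash
python3 go.py
```

```text
25.7 [ 0.5363 -0.1492  0.0443] [-0.87  1.29  6.83] op 0.003
x [ 0.004 -1.     0.001] z [ 0.002 -0.001 -1.   ]
```

>>> play_rows(
  increments=[
    [0,0,0,0.7,0,0,0],
    [0,0,0,0.7,0,0,0],
    [0,0,0,0.7,0,0,0],
    [0,0,0,0.7,0,0,0],
    [0,0,0,0.7,0,0,0],
    [0,0,0,0.7,0,0,0],
    [0,0,0,0.7,0,0,0],
    [0,0,0,0.7,0,0,0],
  ],
)

```text
clock: 26.7
tool_pos: [0.5364, -0.1493, 0.0435]
eef_rot: [0.709, -0.706, 0.002, -0.0]
contact_force: [-1.9, 1.3, 9.9]
opening: 0.009
```

```bash
python3 go.py
```

```text
26.7 [ 0.5364 -0.1493  0.0435] [-1.89  1.32  9.87] op 0.009
x [ 0.004 -1.     0.003] z [ 0.004 -0.003 -1.   ]
```

>>> play_rows(
  increments=[
    [0,0,0,0.75,0,0,0],
    [0,0,0,0.75,0,0,0],
    [0,0,0,0.75,0,0,0],
    [0,0,0,0.75,0,0,0],
    [0,0,0,0.75,0,0,0],
    [0,0,0,0.7,0,0,0],
    [0,0,0,0.7,0,0,0],
    [0,0,0,0.7,0,0,0],
  ],
)

```text
clock: 27.7
tool_pos: [0.5364, -0.1494, 0.0435]
eef_rot: [0.709, -0.706, 0.004, -0.0]
contact_force: [-2.6, 0.8, 11.0]
opening: 0.009
```

```bash
python3 go.py
```

```text
27.7 [ 0.5364 -0.1494  0.0435] [-2.64  0.77 11.02] op 0.009
x [ 0.004 -1.     0.005] z [ 0.006 -0.005 -1.   ]
```

>>> play_rows(
  increments=[
    [0,0,0,0.9,0,0,0],
    [0,0,0,0.9,0,0,0],
    [0,0,0,0.9,0,0,0],
    [0,0,0,0.9,0,0,0],
    [0,0,0,0.9,0,0,0],
    [0,0,0,0.9,0,0,0],
    [0,0,0,0.9,0,0,0],
    [0,0,0,0.9,0,0,0],
  ],
)

```text
clock: 28.7
tool_pos: [0.5365, -0.1494, 0.0434]
eef_rot: [0.709, -0.706, 0.006, -0.001]
contact_force: [-3.8, 0.7, 12.3]
opening: 0.005
```

```bash
python3 go.py
```

```text
28.7 [ 0.5365 -0.1494  0.0434] [-3.77  0.74 12.33] op 0.005
x [ 0.004 -1.     0.008] z [ 0.009 -0.008 -1.   ]
```

On the stop (0.1 mm for 1.3 N more). Stiffness estimates: left ~0.85 N/mm, middle ~0.35, right ~0.9, so the middle spring is soft. Releasing and heading for the peg.

>>> play_rows(
  increments=[
    [0,0,0,-8,0,0,0],
    [0,0,0,-20,0,0,0],
    [0,0,0,-30,0,0,0],
    [0.6,20,8,-30,-0.01,0,0],
    [0.6,45,18,-8,0,0,0],
    [0.6,45,18,0,0,0,0],
    [0.6,30,12,0,0,0,0],
    [0.6,10,5,0,0,0,0],
  ],
)

```text
clock: 29.7
tool_pos: [0.4764, -0.3023, 0.1423]
eef_rot: [0.71, -0.704, 0.003, 0.002]
contact_force: [0.4, 0.2, -0.4]
opening: 0.547
```

```bash
python3 go.py .47 -.3095 .05
python3 - <<'E'
from h import *
import pickle
c=r.get_calibration('wrist')
snap('wrist','w9'); pickle.dump(c,open('w9.pkl','wb'))
E
```

```text
29.7 [ 0.4764 -0.3023  0.1423] [ 0.41  0.16 -0.42] op 0.547
x [ 0.009 -1.     0.008] z [ 0.002 -0.008 -1.   ]
tool mm [ 6.4  6.6 92.3]
rotvec [-0.002 -0.008  0.009]
```

View pics/w9.png

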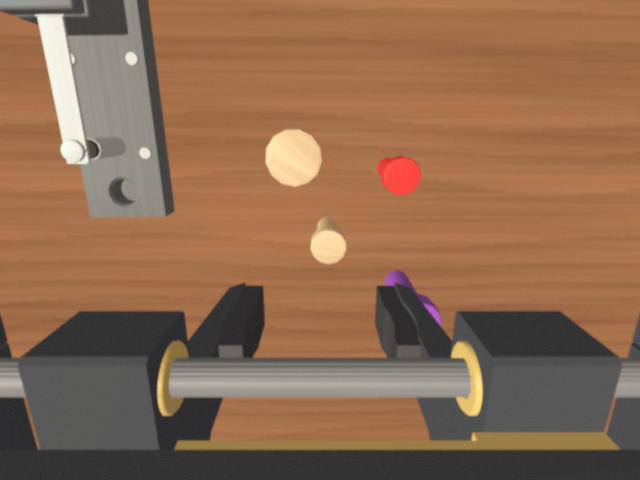

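Wrist view 9: small plain peg head at (329,246), between the open fingers; big plain at (293,157), red (402,175), purple under the right finger (~(425,305)). I'm triangulating with view 1.

Run:
```python
from h import *
import pickle
A=pickle.load(open('w1.pkl','rb'));C=pickle.load(open('w9.pkl','rb'))
crop('w9',260,200,460,340,4,'e9')
pg=(270+645.5/3-.5,130+330.5/3-.5)
print('peg',tri([(A,pg),(C,(328.5,246.5))]).round(4),atz(C,(328.5,246.5),.06).round(4))
print('purple head A',[atz(A,(546,290),z).round(4) for z in(.06,.08)])
print('purple foot',atz(A,(514,266),.008).round(4))
```

```text
peg [ 0.4691 -0.3105  0.0578] [ 0.4694 -0.3105  0.06  ]
purple head A [array([ 0.4131, -0.3813,  0.06  ]), array([ 0.4226, -0.3682,  0.08  ])]
purple foot [ 0.4202 -0.3722  0.008 ]
```

View pics/e9.png

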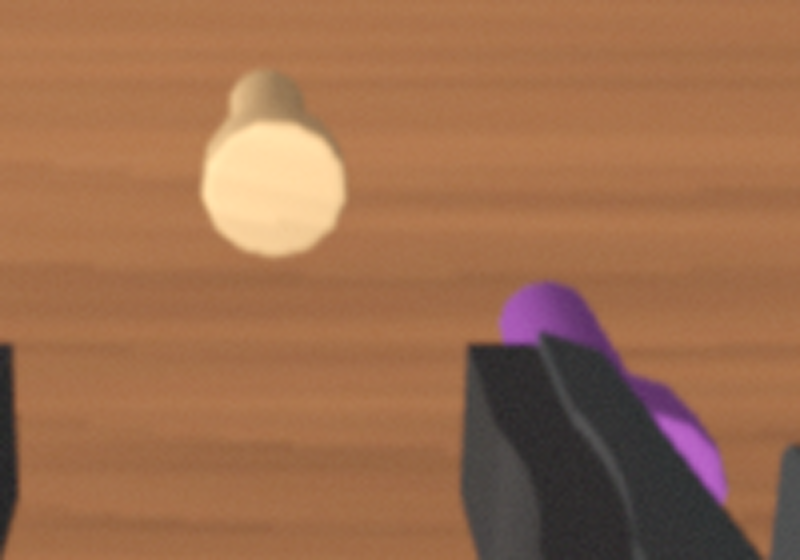

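>>> play_rows(
  increments=[
    [0.6,3,3,5,0,-0.01,0.01],
    [0.6,3,2,20,0,0,0],
    [0.6,2,2,25,0,0,0],
    [0.6,0,0,25,0,0,0],
    [0.6,0,0,15,0,0,0],
    [0.6,0,0,7,0,0,0],
    [0.6,0,0,0,0,0,0],
    [0.6,0,0,0,0,0,0],
  ],
)

```text
clock: 30.75
tool_pos: [0.4748, -0.3014, 0.0417]
eef_rot: [0.71, -0.704, -0.001, -0.005]
contact_force: [0.4, 0.2, 0.5]
opening: 0.601
```

```bash
python3 go.py .4692 -.3105 .015
python3 - <<'E'
from h import *
snap('wrist','w10');snap('scene','s10');crop('s10',110,190,250,295,5,'e10s');crop('w10',200,200,440,380,3,'e10')
E
```

```text
30.75 [ 0.4748 -0.3014  0.0417] [0.35 0.17 0.47] op 0.601
x [ 0.009 -1.    -0.009] z [ 0.005  0.009 -1.   ]
tool mm [ 9.3  5.8 26.6]
rotvec [-0.006  0.009  0.009]
```

View pics/e10.png

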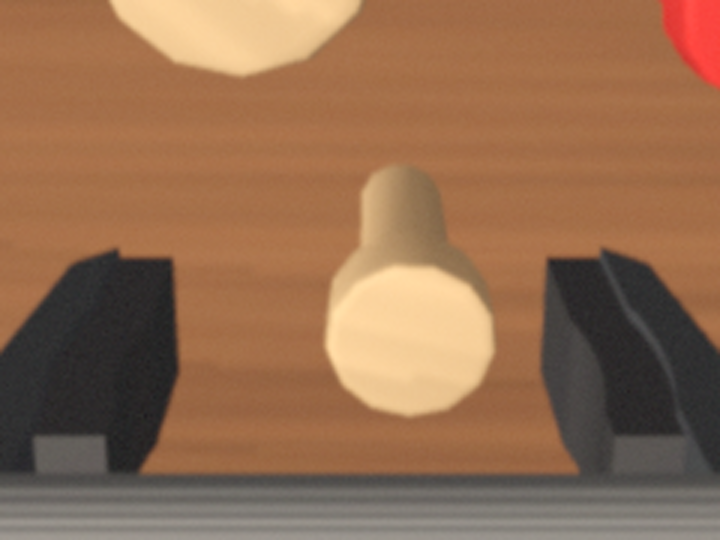

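View pics/e10s.png

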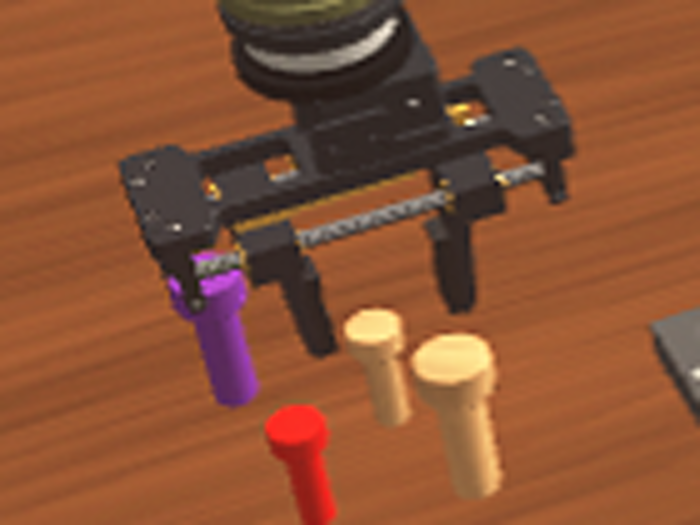

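Finger tips straddle the head; the offset is ~8.5 mm in tool x and ~5 mm in tool y. Centring first, then descending to grasp the head.

>>> play_rows(
  increments=[
    [0.6,3,2,0,0,0.009,0],
    [0.6,3,2,0,0,0,0],
    [0.6,2,1,3,0,0,0],
    [0.6,1,0,6,0,0,0],
    [0.6,0,0,7,0,0,0],
    [0.6,0,0,6,0,0,0],
    [0.6,0,0,3,0,0,0],
    [0.6,0,0,0,0,0,0],
  ],
)

```text
clock: 31.85
tool_pos: [0.4696, -0.3117, 0.0153]
eef_rot: [0.71, -0.704, 0.003, -0.002]
contact_force: [0.4, 0.5, -0.2]
opening: 0.601
```

```bash
python3 go.py .4695 -.3100 .015
python3 - <<'E'
from h import *
snap('wrist','w11');snap('scene','s11');crop('s11',110,190,250,295,5,'e11s');crop('w11',200,200,440,380,3,'e11')
E
```

```text
31.85 [ 0.4696 -0.3117  0.0153] [ 0.39  0.48 -0.2 ] op 0.601
x [ 0.008 -1.     0.001] z [ 0.006 -0.001 -1.   ]
tool mm [-1.7  0.1  0.3]
rotvec [-0.006 -0.001  0.008]
```

View pics/e11.png

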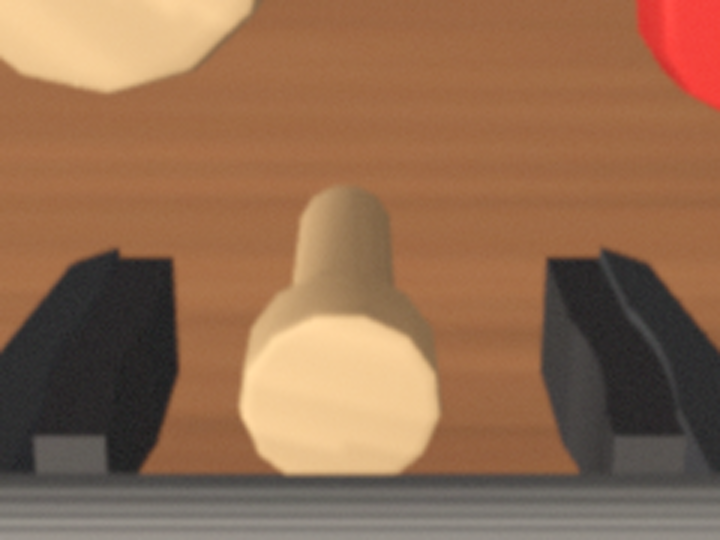

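View pics/e11s.png

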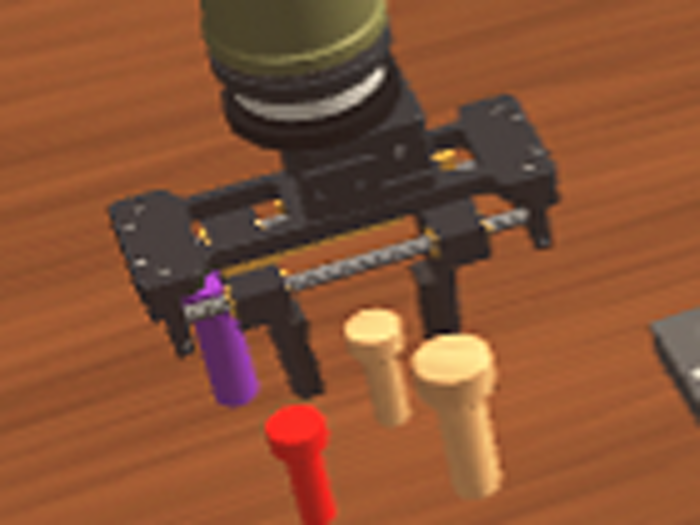

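Centred, with the neighbours undisturbed. Closing.

>>> play_rows(
  increments=[
    [0.6,-1.5,0,0,0,0,0],
    [0.1,0,0,0,0,0,0],
    [0.1,0,0,0,0,0,0],
    [0.1,0,0,0,0,0,0],
    [0.1,0,0,0,0,0,0],
    [0.1,0,0,0,0,0,0],
    [0.1,0,0,0,0,0,0],
    [0.1,0,0,0,0,0,0],
  ],
  grip_force=20,
)

```text
clock: 32.95
tool_pos: [0.4702, -0.3104, 0.0163]
eef_rot: [0.71, -0.704, 0.003, -0.002]
contact_force: [-0.7, 0.5, -0.1]
opening: 0.283
```

```bash
python3 go.py .4695 -.3100 .1
```

```text
32.95 [ 0.4702 -0.3104  0.0163] [-0.67  0.45 -0.07] op 0.283
x [ 0.008 -1.     0.002] z [ 0.008 -0.002 -1.   ]
tool mm [ -0.3   0.1 -83.7]
rotvec [-0.008 -0.002  0.008]
```

>>> play_rows(
  increments=[
    [0.1,0,0,-15,0,0,0],
    [0.1,0,0,-35,0,0,0],
    [0.1,0,0,-45,0,0,0],
    [0.1,-15,-4,-30,0,0,0],
    [0.1,-35,-6,-10,0,0,0],
    [0.1,-50,-6,0,0,0,0],
    [0.1,-50,-6,0,0,0,0],
    [0.1,-50,-6,0,0,0,0],
  ],
)

```text
clock: 33.95
tool_pos: [0.4975, -0.111, 0.1624]
eef_rot: [-0.706, 0.708, -0.008, 0.003]
contact_force: [0.5, 0.7, -0.0]
opening: 0.285
```

```bash
python3 go.py .511 .0335 .13
```

```text
33.95 [ 0.4975 -0.111   0.1624] [ 0.5   0.74 -0.01] op 0.285
x [-0.003 -1.     0.007] z [ 0.016 -0.008 -1.   ]
tool mm [-144.8  -12.5   31.5]
rotvec [-0.016 -0.007 -0.003]
```

>>> play_rows(
  increments=[
    [0.1,-45,-3,0,-0.016,0,0],
    [0.1,-40,-3,0,0,-0.007,0],
    [0.1,-30,-3,0,0,0,0],
    [0.1,-18,-3,5,0,0,0],
    [0.1,-8,0,10,0,0,0],
    [0.1,0,0,8,0,0,0],
    [0.1,0,0,4,0,0,0],
    [0.1,0,0,0,0,0,0],
  ],
)

```text
clock: 34.95
tool_pos: [0.5104, 0.0377, 0.1391]
eef_rot: [0.708, -0.706, 0.002, -0.002]
contact_force: [0.1, -0.5, -1.1]
opening: 0.287
```

```bash
python3 go.py .511 .0335 .07
python3 - <<'E'
from h import *
import pickle
c=r.get_calibration('wrist');pickle.dump(c,open('w12.pkl','wb'))
snap('wrist','w12');snap('scene','s12');crop('s12',260,140,420,260,5,'e12s')
E
```

```text
34.95 [0.5104 0.0377 0.1391] [ 0.15 -0.49 -1.07] op 0.287
x [ 0.002 -1.    -0.001] z [ 0.005  0.001 -1.   ]
tool mm [ 4.2 -0.3 69.1]
rotvec [-0.005  0.001  0.002]
```

View pics/w12.png

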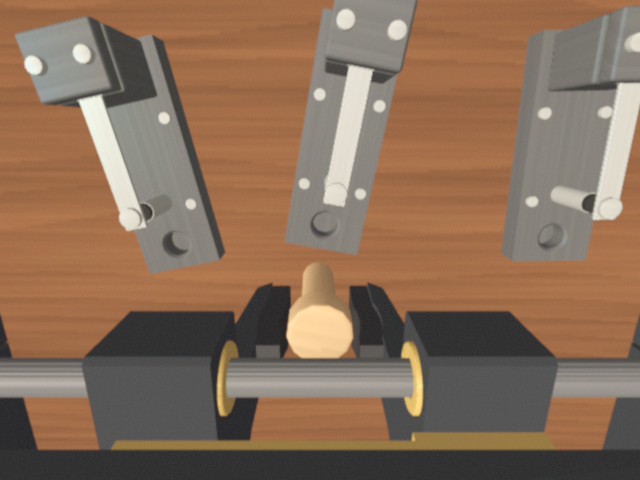

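View pics/e12s.png

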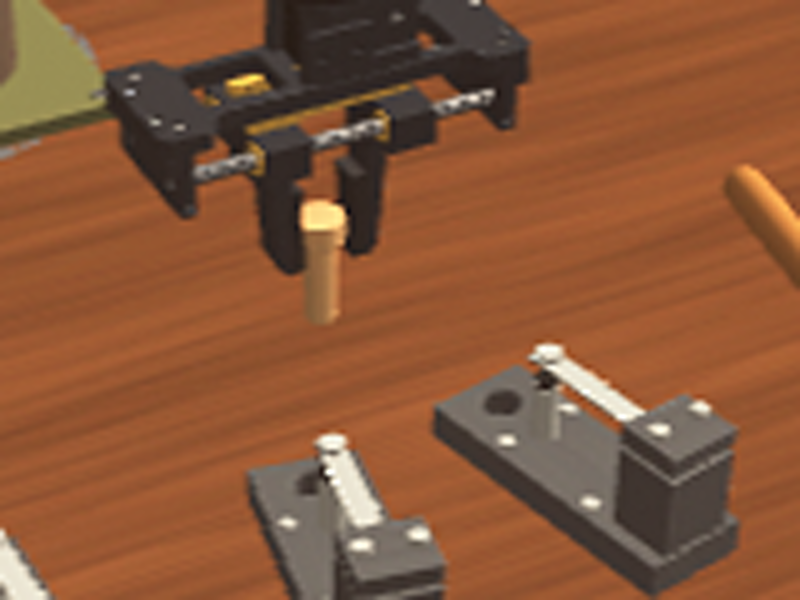

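Run:
```python
from h import *
crop('w12',270,180,370,280,6,'e12')
```

```text
(no output)
```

View pics/e12.png

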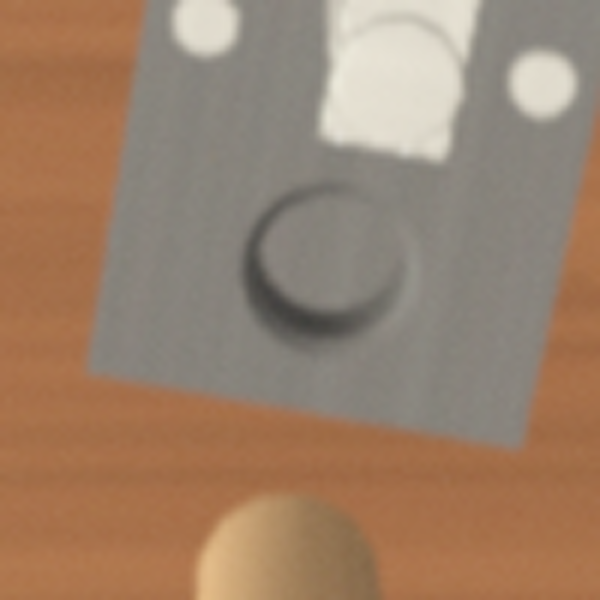

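Run:
```python
from h import *
import pickle
C=pickle.load(open('w12.pkl','rb'))
print('hole',atz(C,(324.6,224.1),.02).round(4))
for zf in(.115,.1228): print(zf,'foot far edge',atz(C,(317.6,261.7),zf).round(4), 'width', (atz(C,(270+197/6,270),zf)-atz(C,(270+378/6,270),zf)).round(4))
print('cam',(-C['R'].T@C['t']).round(4))
# head top centre
print('head',[atz(C,(319.5,334),z).round(4) for z in(.175,.1828)])
```

```text
hole [0.5105 0.0326 0.02  ]
0.115 foot far edge [0.5136 0.0377 0.115 ] width [-0.0001  0.0167  0.    ]
0.1228 foot far edge [0.5164 0.0376 0.1228] width [-0.0001  0.016   0.    ]
cam [0.5845 0.0368 0.3077]
head [array([0.5047, 0.0366, 0.175 ]), array([0.5094, 0.0366, 0.1828])]
```

>>> play_rows(
  increments=[
    [0.1,2,-1,5,0,0,0],
    [0.1,1,-0.5,20,0,0,0],
    [0.1,1,0,25,0,0,0],
    [0.1,0,0,22,0,0,0],
    [0.1,0,0,10,0,0,0],
    [0.1,0,0,4,0,0,0],
    [0.1,0,0,0,0,0,0],
    [0.1,0,0,0,0,0,0],
  ],
)

```text
clock: 36.05
tool_pos: [0.5158, 0.0319, 0.0523]
eef_rot: [-0.707, 0.707, -0.004, 0.005]
contact_force: [-0.4, 0.1, 0.4]
opening: 0.283
```

```bash
python3 go.py .5121 .0335 .04
python3 - <<'E'
from h import *
import pickle
c=r.get_calibration('wrist');pickle.dump(c,open('w13.pkl','wb'))
snap('wrist','w13');snap('scene','s13');crop('s13',280,150,380,240,6,'e13s');crop('w13',260,200,380,300,6,'e13')
E
```

```text
36.05 [0.5158 0.0319 0.0523] [-0.37  0.08  0.38] op 0.283
x [-0.001 -1.    -0.001] z [ 0.012  0.001 -1.   ]
tool mm [-1.6  3.9 12.2]
rotvec [-0.012  0.001 -0.001]
```

View pics/e13.png

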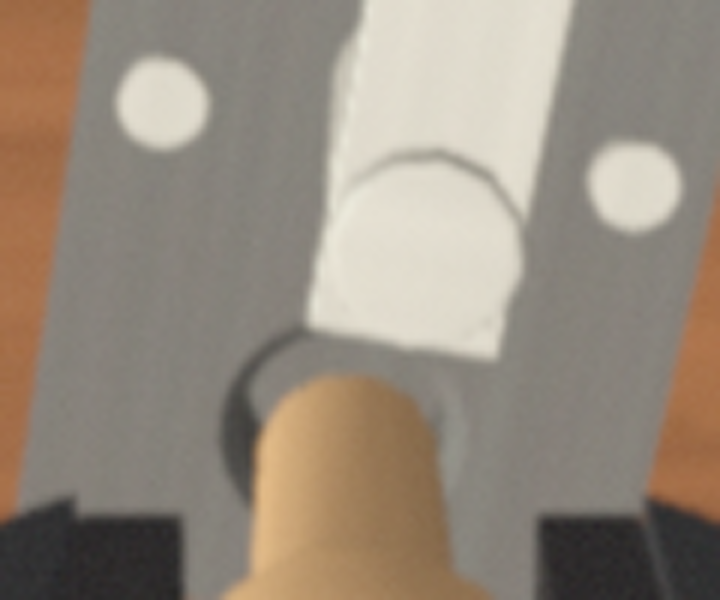

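View pics/e13s.png

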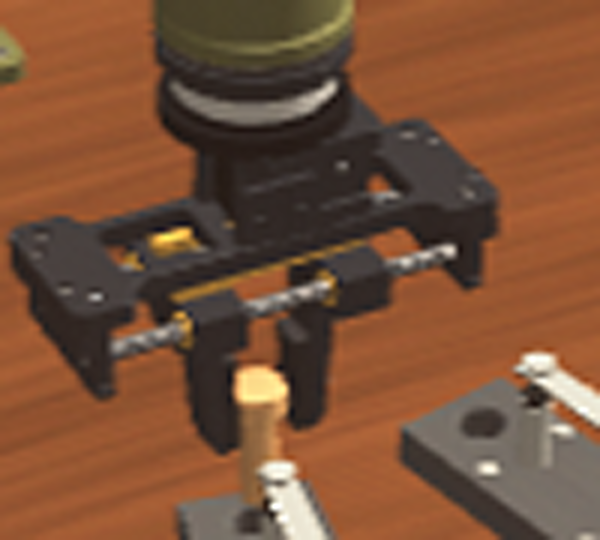

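>>> play_rows(
  increments=[
    [0.1,-0.5,1.5,0,-0.012,0,0],
    [0.1,-0.5,1.5,0,0,0,0],
    [0.1,0,1,0,0,0,0],
    [0.1,0,0,2,0,0,0],
    [0.1,0,0,3,0,0,0],
    [0.1,0,0,3,0,0,0],
    [0.1,0,0,2,0,0,0],
    [0.1,0,0,0,0,0,0],
  ],
)

```text
clock: 37.15
tool_pos: [0.5118, 0.0331, 0.042]
eef_rot: [-0.707, 0.707, 0.001, 0.0]
contact_force: [0.3, -0.5, 0.1]
opening: 0.287
```

```bash
python3 go.py .5121 .0335 .04
python3 - <<'E'
from h import *
import pickle
c=r.get_calibration('wrist');pickle.dump(c,open('w14.pkl','wb'))
snap('wrist','w14');crop('w14',260,200,380,300,6,'e14')
E
```

```text
37.15 [0.5118 0.0331 0.042 ] [ 0.3  -0.54  0.09] op 0.287
x [-0.    -1.    -0.001] z [-0.     0.001 -1.   ]
tool mm [-0.4 -0.3  2. ]
rotvec [ 0.     0.001 -0.   ]
```

View pics/e14.png

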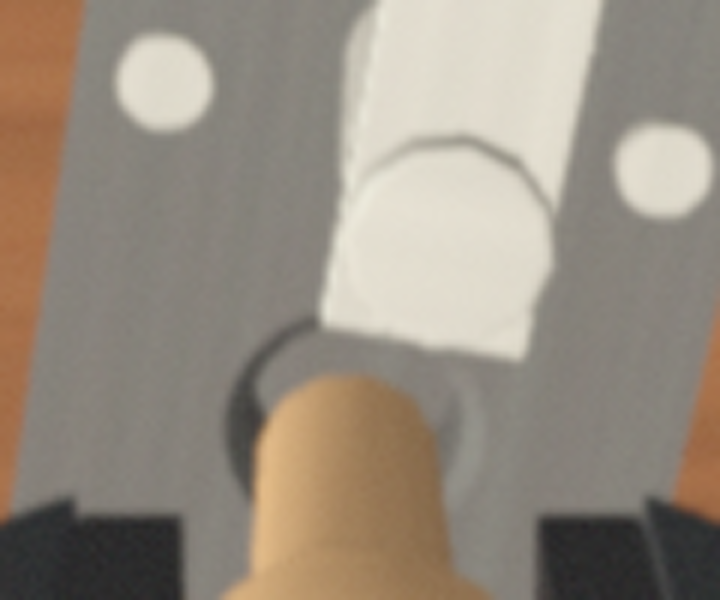

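>>> play_rows(
  increments=[
    [0.1,0.4,0,1.5,0,0,0],
    [0.1,0,0,1.5,0,0,0],
    [0.1,0,0,1.5,0,0,0],
    [0.1,0,0,1.5,0,0,0],
    [0.1,0,0,1.5,0,0,0],
    [0.1,0,0,1.5,0,0,0],
    [0.1,0,0,1,0,0,0],
    [0.1,0,0,0,0,0,0],
  ],
)

```text
clock: 38.2
tool_pos: [0.512, 0.0327, 0.0315]
eef_rot: [-0.707, 0.707, 0.0, 0.001]
contact_force: [0.0, -0.3, -0.4]
opening: 0.286
```

```bash
python3 go.py .5121 .0335 .021
```

```text
38.2 [0.512  0.0327 0.0315] [ 0.05 -0.26 -0.43] op 0.286
x [-0.001 -1.    -0.001] z [ 0.     0.001 -1.   ]
tool mm [-0.8 -0.1 10.5]
rotvec [-0.     0.001 -0.001]
```

>>> play_rows(
  increments=[
    [0.1,0,0,1.5,0,0,0],
    [0.1,0,0,1.5,0,0,0],
    [0.1,0,0,1.5,0,0,0],
    [0.1,0,0,1.5,0,0,0],
    [0.1,0,0,1.5,0,0,0],
    [0.1,0,0,1,0,0,0],
    [0.1,0,0,0.7,0,0,0],
    [0.1,0,0,0,0,0,0],
  ],
)

```text
clock: 39.2
tool_pos: [0.512, 0.0327, 0.0216]
eef_rot: [-0.707, 0.707, 0.0, 0.001]
contact_force: [-1.0, 0.4, 0.8]
opening: 0.282
```

```bash
python3 go.py .5121 .0335 .021
```

```text
39.2 [0.512  0.0327 0.0216] [-0.99  0.39  0.75] op 0.282
x [-0.001 -1.    -0.002] z [ 0.     0.002 -1.   ]
tool mm [-0.8 -0.1  0.6]
rotvec [-0.     0.002 -0.001]
```

Foot ~15 mm down in the hole. A touch more, then release.

>>> play_rows(
  increments=[
    [0.1,0,0,0.5,0,0,0],
    [0.1,0,0,0.5,0,0,0],
    [0.55,0,0,0,0,0,0],
    [0.55,0,0,0,0,0,0],
    [0.55,0,0,0,0,0,0],
    [0.55,0,0,0,0,0,0],
    [0.55,0,0,0,0,0,0],
    [0.55,0,0,0,0,0,0],
  ],
)

```text
clock: 40.2
tool_pos: [0.5122, 0.0327, 0.0208]
eef_rot: [-0.707, 0.707, 0.0, 0.001]
contact_force: [0.1, -1.1, -0.3]
opening: 0.545
```

```bash
python3 go.py .5121 .0335 .2
python3 - <<'E'
from h import *
snap('wrist','w15');crop('w15',200,200,440,380,3,'e15')
E
```

```text
40.2 [0.5122 0.0327 0.0208] [ 0.06 -1.08 -0.29] op 0.545
x [-0.001 -1.    -0.002] z [ 0.001  0.002 -1.   ]
tool mm [  -1.1   -0.  -179.2]
rotvec [-0.001  0.002 -0.001]
```

View pics/e15.png

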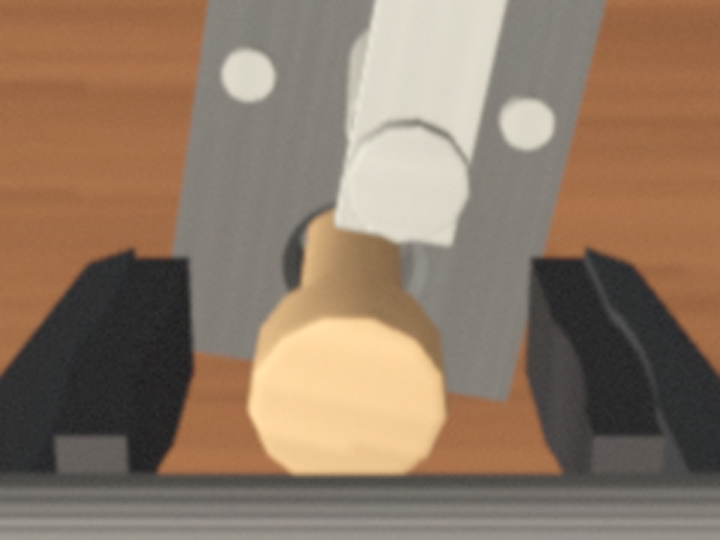

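The peg stands free of both fingers. Lifting straight up, then checking.

>>> play_rows(
  increments=[
    [0.55,0,0,-8,0,0,0],
    [0.55,0,0,-20,0,0,0],
    [0.55,0,0,-35,0,0,0],
    [0.55,0,0,-40,0,0,0],
    [0.55,0,0,-40,0,0,0],
    [0.55,0,0,-25,0,0,0],
    [0.55,0,0,-10,0,0,0],
    [0.55,0,0,0,0,0,0],
  ],
)

```text
clock: 41.25
tool_pos: [0.5112, 0.0321, 0.2068]
eef_rot: [-0.707, 0.707, -0.0, 0.001]
contact_force: [0.6, 0.3, -0.3]
opening: 0.551
```

```bash
python3 go.py
python3 - <<'E'
from h import *
import pickle
c=r.get_calibration('wrist');pickle.dump(c,open('w16.pkl','wb'))
snap('wrist','w16');snap('scene','s16');snap('top','t16');crop('s16',230,180,420,310,4,'e16s');crop('t16',240,215,430,310,4,'e16t')
E
```

```text
41.25 [0.5112 0.0321 0.2068] [ 0.58  0.28 -0.35] op 0.551
x [-0.    -1.    -0.001] z [ 0.001  0.001 -1.   ]
```

View pics/w16.png

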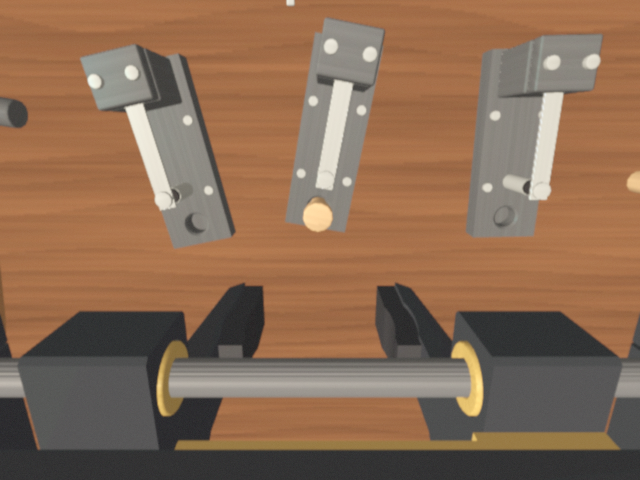

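View pics/e16s.png

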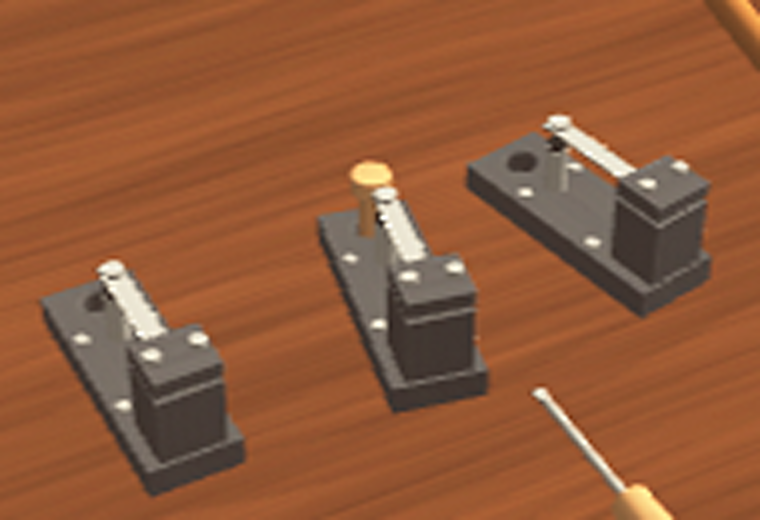

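Run:
```python
from h import *
import pickle
C=pickle.load(open('w16.pkl','rb'));S=r.get_calibration('scene')
w=(317.6,214.5);s=(322.6,223.1)
print(atz(C,w,.064).round(4),atz(S,s,.064).round(4),tri([(C,w),(S,s)]).round(4))
```

```text
[0.5131 0.0327 0.064 ] [0.5132 0.0323 0.064 ] [0.513  0.0326 0.0638]
```

View pics/t16.png

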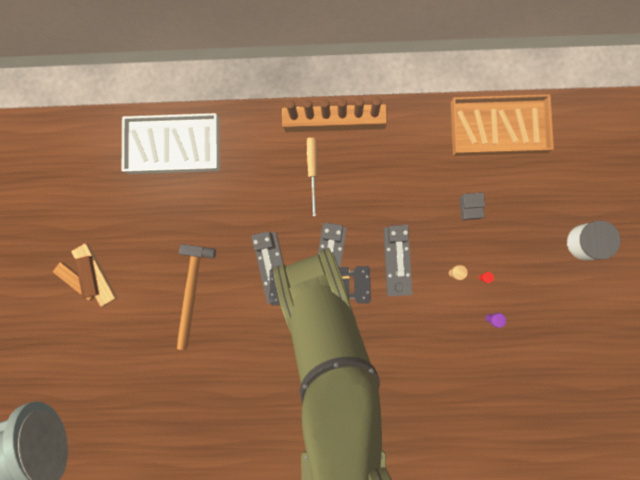

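Head top is at z = 0.0638 m (seated: 0.064), ~2.5 mm from the hole's axis. Other tools and pegs are unmoved and the gripper is clear. Handing in.

```bash
python3 -c "
from plant import r
print(r.finish_job())"
```

```text
the job is handed in; nothing more can be done
None
```

I pressed the left, middle and right springs onto their stops in that order, stood the wooden peg in the middle stand's hole and handed the job in at about 41 s. No verdict was reported.

- **Springs:** The last force readings on the stops were 11.4 N (left), 8.6 N (middle) and 12.3 N (right). I held the left and middle slightly longer and harder after those readings, before releasing. From force against travel, the left is about 0.85 N/mm, the middle about 0.35 and the right about 0.9, so the middle spring is the soft one.
- **Peg:** I used the smaller plain peg. In the last pictures it stands upright and released, with the top of its head at z = 63.8 mm (64 mm if fully seated). It is about 2.5 mm from the hole's measured axis, inside the 6 mm limit.
- **Rest of the bench:** The hammer, driver, steel block and other pegs look unmoved in the top view. The springs look back up, and the gripper is clear above.

**Checks that disagreed:**
- The fingertips turned out to be about 21 mm above the reported tool point. I found this by touch and in the pictures, and allowed for it.
- The top camera disagreed with the other two by about 6–8 mm on the button tips and peg, so I used the wrist views for positions.
- The right spring's force readings were unclear at first, so I pressed a little further until its stop showed clearly.

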